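# Load a kiln batch: pack the lids, thread the rings

## Robot

A 6-joint arm with a two-finger parallel gripper is mounted at the origin on the work surface; the furniture and walls round the work are solid. World frame = base frame: x ahead of the robot, y to its left, z up, the work surface at z = 0. Lengths are in m, angles in rad, forces in N, time in s.
With the tool pointing down it reaches from about 0.225 to 0.875 m from the base axis. Payload 3.4 kg.
Tool frame: the origin (TCP) lies between the finger pads; the fingertips stand 25 mm ahead of it and the grasp point (between the pads) lies 6 mm ahead of it (manip.tips_ahead is the distance from the TCP to the fingertips, in m); z points along the fingers, x is the direction in which the jaws open and shut, and the axes are right-handed (so a half turn about z gives the same grasp; the last joint's range is limited). The gripper opens to 85 mm and grips with 20 to 120 N. Pads are 22 mm wide; open, the fingers measure 114 mm over their backs; the gripper's body (76 mm by 85 mm) begins 54 mm behind the grasp point. The pads swing forward as they close: fully open they stand 13 mm farther back than shut.
Start: joints at [-1.247, 0.276, 1.505, -0, 1.361, -0.121], TCP at [0.247, -0.519, 0.256] pointing down, gripper open.
Joint ranges: [-2.89, 2.89], [-0.75, 2.08], [0.22, 2.7], [-1.18, 4.32], [0.11, 2.71], [-2.7, 2.7]. Speed limits (rad/s): [2.57, 2.57, 3.14, 3.14, 3.14, 3.14].

## Interface

Orientations are given as a unit quaternion [w, x, y, z].
In Python, from rig import manip gives the robot as it stands. The module is installed in compiled form; this text tells all that it offers.
- The arm moves only by the tool send_rows, never from a script. Its argument "plan" is a list of rows, each an object with "linear": the shift along the tool's x, y, z in m, a list of three; "delta_rot": the turn, a rotation vector about the tool's x, y, z in degrees, a list of three; "fingers": the finger opening in m, from 0 to 0.0854. A call has 1 to 12 rows; each row shifts and turns the pose as measured when the row begins, along the tool's axes as they then stand; what a row does not reach is not made up. A row lasts 1/12 s, in which the tool goes at most 41.7 mm and 7.16 degrees, less where a joint would pass 70% of its speed; a pose out of reach is approached as far as the arm can. A call with a gripper value outside its range is refused whole. The fingers move at their own pace and stop on an object; "force" is the grip in N (left out, the last holds). Time passes only in rows, so rows that do not move let the fingers close. It gives the time, the measured TCP pose, the force and the opening at its end, in the units of the state.
- manip.get_state(): the state, without advancing time (a new reading comes with each control period).
- manip.get_image(name): name is "scene" or "top" or "wrist"; returns the picture (420x560x3 uint8, red, green, blue); there is no depth.
- manip.camera_info(name): a dict with "K" (3x3 intrinsics, pixels), "rvec" (rotation vector, rad) and "tvec" (3), from world to camera coordinates, as OpenCV has them. Camera axes: x right, y down, z forward; pixel columns grow to the right and rows downward; lengths in m; the calibration is good to about 2 mm. A picture is of the moment at which its call begins: read the wrist's pose just before it. camera_info takes no time and is no camera call; for the wrist camera it gives the pose at the moment of the call.
- manip.sign_off(): hands the job in, once; it reports no verdict.
Trained networks look in the newest picture that a camera, given by its name, has taken for a name from the list of things; names that differ only in an ending like _2 or _b are one class to them, and where a whole thing is asked for, a point or a joint stands for the part that bears it (a point fixed in the world has none). Each returns a list of dicts, best first, with "p" (0 to 1); they miss things now and then, are a little off and sometimes report something else, mostly with a low value. They report only what shows in the picture. A call takes as long as a camera call. They do not tell look-alikes from the thing itself.
- manip.find_in(thing, camera): "extent" ([left, top, right, bottom] in pixels, round what is visible of it).
- manip.masks_of(thing, camera): "pixels" (420x560 bool, what is visible of it) and "extent" ([left, top, right, bottom] in pixels, round what is visible of it).
The state is a dict: "clock": time; "qpos": joint angles; "qd": joint speeds; "effort": joint torques, N m; "position": TCP position; "ee_rot": TCP orientation; "contact_force": force on the tool from outside, world axes, zero at the start; "moment": the same for the moment, N m; "width": finger opening in m.
Only numpy, scipy, OpenCV 4.12 (cv2) and the standard library are available. Lean on these libraries where they do the work, as an engineer would, in place of code of your own. Each camera call takes 0.05 s, during which the arm holds its last target. There are 200 camera calls.

## Task

Make this batch ready for the kiln: pack all the small knobbed jar lids into the round tin, one in the middle and the others round it, every one lying flat on the tin's floor with its knob up. Take the clay rings from the rack and thread them onto the horizontal rod, first the big one, then the small one, and then slip the end cap well onto the rod's tip so that they cannot come off. Lids and rod may be done in either order; leave the other things alone.

Things in the scene. Friction and masses are not known exactly. Their poses are not given: they have to be found in the camera images.
- lid_1: one of up to seven equal small clay jar lids: a round disc 62 mm across and 12 mm thick with edges chamfered 3 to 4 mm, and on its middle an upright round knob 22 mm across that rises from 12 to 40 mm above the underside (grip it there). They stand knob up, scattered on the table. Origin: centre of the underside; z up through the knob. 0.08 kg. May be absent.
- lid_2: one of up to seven equal small clay jar lids: a round disc 62 mm across and 12 mm thick with edges chamfered 3 to 4 mm, and on its middle an upright round knob 22 mm across that rises from 12 to 40 mm above the underside (grip it there). They stand knob up, scattered on the table. Origin: centre of the underside; z up through the knob. 0.08 kg. May be absent.
- lid_3: one of up to seven equal small clay jar lids: a round disc 62 mm across and 12 mm thick with edges chamfered 3 to 4 mm, and on its middle an upright round knob 22 mm across that rises from 12 to 40 mm above the underside (grip it there). They stand knob up, scattered on the table. Origin: centre of the underside; z up through the knob. 0.08 kg. May be absent.
- lid_4: one of up to seven equal small clay jar lids: a round disc 62 mm across and 12 mm thick with edges chamfered 3 to 4 mm, and on its middle an upright round knob 22 mm across that rises from 12 to 40 mm above the underside (grip it there). They stand knob up, scattered on the table. Origin: centre of the underside; z up through the knob. 0.08 kg. May be absent.
- lid_5: one of up to seven equal small clay jar lids: a round disc 62 mm across and 12 mm thick with edges chamfered 3 to 4 mm, and on its middle an upright round knob 22 mm across that rises from 12 to 40 mm above the underside (grip it there). They stand knob up, scattered on the table. Origin: centre of the underside; z up through the knob. 0.08 kg. May be absent.
- lid_6: one of up to seven equal small clay jar lids: a round disc 62 mm across and 12 mm thick with edges chamfered 3 to 4 mm, and on its middle an upright round knob 22 mm across that rises from 12 to 40 mm above the underside (grip it there). They stand knob up, scattered on the table. Origin: centre of the underside; z up through the knob. 0.08 kg. May be absent.
- lid_7: one of up to seven equal small clay jar lids: a round disc 62 mm across and 12 mm thick with edges chamfered 3 to 4 mm, and on its middle an upright round knob 22 mm across that rises from 12 to 40 mm above the underside (grip it there). They stand knob up, scattered on the table. Origin: centre of the underside; z up through the knob. 0.08 kg. May be absent.
- tin: fixed shallow round tin, open at the top: inner diameter 196 mm, wall 4 mm thick, outer diameter 204 mm, rim 18 mm above the table, inner floor 4 mm above the table. Seven lids just fit flat, one in the middle and six round it, with 5 mm of total radial play. Origin: centre of its underside, on the table; z up
- rod_stand: fixed stand with a horizontal plain steel rod 12 mm in diameter, axis 65 mm above the table. The rod runs along the stand's own y axis (x = 0) from y = -70 mm, where it leaves a wooden post (40 mm wide in x, 30 mm thick, top 82 mm above the table, spanning y = -100 to -70 mm, on a foot board 60 x 70 mm, 12 mm thick), to its free tip at y = +100 mm. Origin: on the table under the rod
- rod_tip (a point): centre of the rod's free end; its y axis points off the end of the rod, z up
- ring_rack: fixed low wooden rack, 90 mm (x) by 210 mm (y), with three slots 75 mm apart along its y axis (at y = -75, 0, +75 mm). The rings and the cap stand in the slots on two dowels, on edge, their hole axes along the rack's y axis, each between two dividers 42 mm apart and 4 mm thick, whose tops are 30 mm above the table. Which part stands in which slot varies. Origin: centre of the underside
- big_ring: thick clay ring, outer diameter 70 mm, hole 34 mm, 36 mm long along its hole axis, standing on edge in the rack. Origin: its centre, in the middle of the hole (49 mm above the table in the rack); y along the hole axis. 0.12 kg; can be pinched from above on its two flat faces, near the top
- small_ring: thick clay ring, outer diameter 56 mm, hole 28 mm, 36 mm long along its hole axis, standing on edge in the rack. Origin: its centre, in the middle of the hole (41 mm above the table in the rack); y along the hole axis. 0.12 kg
- end_cap: round clay end cap, 44 mm in diameter and 36 mm long, lying in the rack. A blind hole 20 mm in diameter and 30 mm deep opens in the face on its own -y side, which faces the rack's -y side; the other end is closed. Origin: middle of its length, on its axis (34 mm above the table in the rack). 0.06 kg
- mushroom: bystander: clay mushroom 62 mm across, 60 mm tall; leave it alone
- fish: bystander: flat clay fish 184 mm long, 17 mm thick; leave it alone
- heart: bystander: flat clay heart about 60 mm; leave it alone
- pumpkin: bystander: clay pumpkin 121 mm across; leave it alone
Mind the look-alikes: they are no part of the job. What is shaped like the big_ring but purple is not meant. Leave any blue look-alike of the lid_4 alone.

How it is judged:
On the way, in this order (a step that is already met when the one before it is completed fails the run):
1. the big ring is threaded on the rod (x of big_ring in the frame of rod_stand between -0.012 and 0.012 m and z of big_ring in the frame of rod_stand between 0.048 and 0.078 m and y of big_ring in the frame of rod_stand between -0.07 and 0.098 m and angle between the y axis of big_ring and the y axis of rod_stand, either way round below 0.5 rad), for 0.2 s.
2. the small ring is threaded on the rod after the big one (all of step 1 and x of small_ring in the frame of rod_stand between -0.01 and 0.01 m and z of small_ring in the frame of rod_stand between 0.05 and 0.076 m and y of small_ring in the frame of rod_stand between -0.07 and 0.098 m and angle between the y axis of small_ring and the y axis of rod_stand, either way round below 0.5 rad), for 0.2 s.
3. the end cap is on the rod's tip, both rings behind it (all of step 2 and x of end_cap in the frame of rod_stand between -0.007 and 0.007 m and z of end_cap in the frame of rod_stand between 0.055 and 0.073 m and y of end_cap in the frame of rod_stand between -0.07 and 0.098 m and angle between the y axis of end_cap and the y axis of rod_stand, either way round below 0.5 rad), for 0.2 s.
At the end, for the whole second after the job is handed in: Every lid is in the tin, knob up, flat on its floor (within 3.5 mm, tilt under 0.1 rad, centre within 70 mm of the tin's centre), one within 13 mm of the centre; big ring (nearer the post) and small ring hang on the rod, at least 20 mm of rod is in the cap; all at rest (all of step 3 and horizontal distance between each of lid_1, lid_2, lid_3, lid_4, lid_5, lid_6, lid_7 and tin below 0.07 m and height (world z) of each of lid_1, lid_2, lid_3, lid_4, lid_5, lid_6, lid_7 below 0.0075 m and angle between each of lid_1, lid_2, lid_3, lid_4, lid_5, lid_6, lid_7's own z axis and vertical below 0.1 rad and linear speed of each of lid_1, lid_2, lid_3, lid_4, lid_5, lid_6, lid_7, big_ring, small_ring, end_cap below 0.02 m/s and horizontal distance between any of lid_1, lid_2, lid_3, lid_4, lid_5, lid_6, lid_7 and tin below 0.013 m); the robot touches nothing.
It fails at once if a bystander (mushroom, fish, heart, pumpkin) is moved more than 25 mm (distance of any of mushroom, fish, heart, pumpkin from where it was at the start of the episode above 0.025 m).
Of lid_1, lid_2, lid_3, lid_4, lid_5, lid_6, lid_7 only 5 to 7 are there at a start; the rules pass over those that are not, and their reading is None.
At some moment in a run one of lid_1, lid_2, lid_3, lid_4, lid_5, lid_6, lid_7 may be knocked a few centimetres aside while the robot is not near it.
It also fails if it takes over 210 s, if anything falls off the work surface, if the arm or the gripper's body presses on something with over 40 N, if the wrist force passes 120 N, or if a joint passes its speed limit or range.

## Working session

There is one attempt and no reset: what is moved stays moved. The work goes in short steps, Python scripts to look and compute and a tool call to move; the robot and the scene stay as the last step left them, time stands still between calls to the robot, and variables do not carry over. Pictures are saved under pics/ and viewed, about 12 in all and at most 16, crops included, and the job is handed in when it is done.

Besides the shell and the picture viewer there is one more tool, called after "Emit:" by a JSON object that holds its "name" and its "arguments". send_rows: Moves the arm, as the interface text tells. Its arguments: {"type":"object","properties":{"plan":{"type":"array","items":{"type":"object","properties":{"linear":{"type":"array","items":{"type":"number"}},"delta_rot":{"type":"array","items":{"type":"number"}},"fingers":{"type":"number"}}}},"force":{"type":"number"}},"required":["plan"]}

```bash
mkdir -p pics; python3 - <<'E'
from rig import manip
import cv2,numpy as np
for n in("top","scene"):
    im=manip.get_image(n); cv2.imwrite(f"pics/{n}0.png",im[:,:,::-1]); 
    i=manip.camera_info(n); R=cv2.Rodrigues(np.array(i["rvec"]))[0]; print(n,np.array(i["K"]).round(1).tolist(),"C",(-R.T@np.array(i["tvec"]).ravel()).round(3), R.round(2).tolist())
s=manip.get_state();print(s)
for t in ["lid_1","tin","rod_stand","ring_rack","big_ring","small_ring","end_cap","mushroom","fish","heart","pumpkin"]:
    print(t,[(np.round(d["extent"]).astype(int).tolist(),round(d["p"],2)) for d in manip.find_in(t,"top")])
E
```

```text
top [[525.9, 0.0, 285.4], [0.0, 525.9, 203.9], [0.0, 0.0, 1.0]] C [0.363 0.145 1.603] [[0.02, -1.0, 0.0], [-0.99, -0.02, -0.12], [0.12, 0.0, -0.99]]
scene [[502.0, 0.0, 280.4], [0.0, 502.0, 204.7], [0.0, 0.0, 1.0]] C [-0.152  0.65   1.113] [[-0.59, -0.8, -0.02], [-0.6, 0.46, -0.65], [0.53, -0.38, -0.76]]
{'clock': 0.1, 'qpos': array([-1.24699852e+00,  2.76556867e-01,  1.50602154e+00, -2.41277531e-05,
        1.36068783e+00, -1.20987894e-01]), 'qd': array([ 0.00031307, -0.00042801, -0.00343527, -0.00081894,  0.00107913,
       -0.00014661]), 'effort': array([ 1.83246433e-03, -4.17699444e+01, -2.46404976e+01, -1.01026803e-04,
        5.80021981e-03,  2.96534019e-06]), 'position': array([ 0.24725819, -0.51864577,  0.25550587]), 'ee_rot': array([-5.19619979e-04,  8.45655959e-01, -5.33727739e-01, -6.56014297e-04]), 'contact_force': array([-1.12102429,  0.46625884, -0.49943371]), 'moment': array([ 1.28194961e-02, -2.98422538e-02,  3.50037385e-07]), 'width': 0.0855105401955471}
lid_1 [([273, 270, 294, 290], 0.82), ([260, 201, 278, 220], 0.79), ([321, 236, 340, 256], 0.69), ([320, 201, 344, 218], 0.68), ([294, 204, 316, 222], 0.65), ([358, 201, 422, 266], 0.57), ([262, 237, 280, 254], 0.56), ([228, 198, 248, 221], 0.54)]
tin [([356, 199, 424, 265], 0.74), ([296, 205, 314, 222], 0.72), ([319, 116, 376, 143], 0.41)]
rod_stand [([365, 157, 434, 181], 0.88)]
ring_rack [([235, 154, 304, 190], 0.61)]
big_ring [([287, 151, 300, 175], 0.77), ([224, 252, 246, 274], 0.7)]
small_ring [([262, 157, 277, 174], 0.81)]
end_cap [([240, 167, 250, 178], 0.53)]
mushroom [([171, 186, 195, 209], 0.92), ([263, 236, 280, 252], 0.3)]
fish [([320, 113, 375, 143], 0.72), ([323, 200, 347, 215], 0.69)]
heart [([169, 234, 185, 253], 0.72), ([289, 152, 300, 172], 0.53), ([234, 155, 304, 188], 0.47)]
pumpkin [([176, 138, 215, 178], 0.86)]
```

```bash
python3 - <<'E'
import cv2
im=cv2.imread("pics/top0.png")[100:300,150:450]
cv2.imwrite("pics/top0c.png",cv2.resize(im,None,fx=2.66,fy=2.66,interpolation=cv2.INTER_CUBIC))
E
```

```text
(no output)
```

View pics/top0c.png

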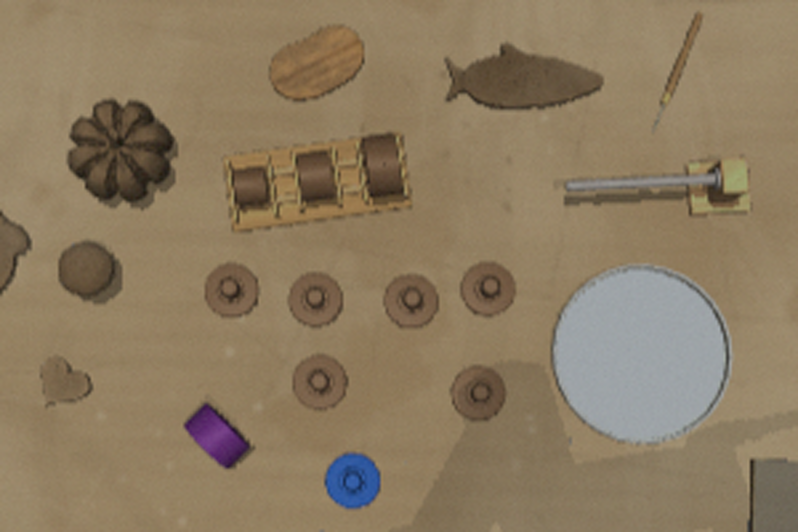

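View pics/scene0.png

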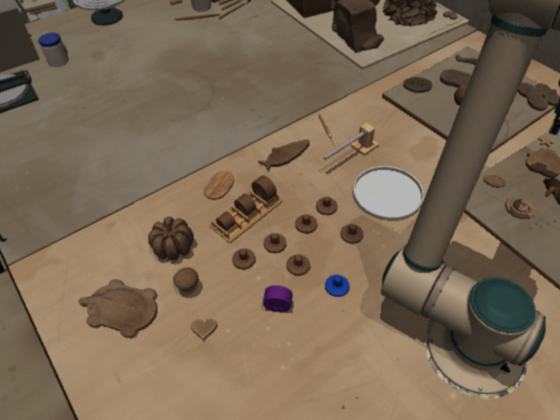

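The top view shows six brown lids at crop (230,290), (316,298), (411,299), (488,288), (320,381) and (478,392). The tin is at (641,353). The rack holds the cap, small ring and big ring from left to right, and the rod's tip is at (567,185) on the left. The blue lid and the purple ring are decoys.

```bash
cat > h.py <<'E'
from rig import manip
import cv2,numpy as np
from scipy.spatial.transform import Rotation as Ro
def cam(n):
    i=manip.camera_info(n); return np.array(i["K"]),cv2.Rodrigues(np.array(i["rvec"]))[0],np.array(i["tvec"]).ravel()
def w(c,uv,z):
    K,R,t=c; uv=np.atleast_2d(uv).astype(float)
    d=(R.T@np.linalg.inv(K)@np.c_[uv,np.ones(len(uv))].T).T; C=-R.T@t
    return (C+d*((z-C[2])/d[:,2])[:,None])[:,:2]
def px(c,P):
    K,R,t=c; p=(K@(R@np.atleast_2d(P).T+t[:,None])).T; return p[:,:2]/p[:,2:]
def pose():
    s=manip.get_state(); q=np.array(s["ee_rot"]); R=Ro.from_quat(q[[1,2,3,0]]).as_matrix()
    print("t",round(s["clock"],2),"p",np.array(s["position"]).round(4),"yaw",np.degrees(np.arctan2(R[1,0],R[0,0])).round(2),"z",R[:,2].round(3),"w",round(s["width"],4),"F",np.array(s["contact_force"]).round(1),"q6",np.degrees(s["qpos"][[0,5]]).round(0))
    return np.array(s["position"]),R
def to(target,R,p):  # tool-frame shift
    return (R.T@(np.array(target)-p)).round(4)
E
python3 - <<'E'
from h import *
c=cam("top"); f=lambda l:np.array(l)/2.66+[150,100]-0.3
print("lids",w(c,f([(230,290),(316,298),(411,299),(488,288),(320,381),(478,392)]),.04).round(3).tolist())
print("tin",w(c,f([(641,353)]),.018).round(3),"rod tip/post",w(c,f([(567,185),(716,180)]),.071).round(3).tolist())
print("cap,small,big tops",w(c,f([(251,186)]),.056).round(3),w(c,f([(316,176)]),.069).round(3),w(c,f([(383,166)]),.084).round(3))
print("blue",w(c,f([(353,480)]),.03).round(3),"purple",w(c,f([(217,435)]),.05).round(3))
print(manip.tips_ahead)
p,R=pose()
cw=cam("wrist"); print("wristcam C",-cw[1].T@cw[2]-p, cw[0].round(0).tolist(), "in tool",R.T@(-cw[1].T@cw[2]-p),"axis in tool",R.T@cw[1].T@[0,0,1])
E
```

```text
lids [[0.53, 0.292], [0.523, 0.195], [0.524, 0.089], [0.539, 0.002], [0.43, 0.188], [0.422, 0.012]]
tin [[ 0.471 -0.174]] rod tip/post [[0.652, -0.081], [0.662, -0.247]]
cap,small,big tops [[0.646 0.271]] [[0.657 0.198]] [[0.667 0.124]]
blue [[0.322 0.149]] purple [[0.368 0.3  ]]
0.025
t 0.65 p [ 0.2474 -0.5191  0.2563] yaw -64.51 z [-0. -0. -1.] w 0.0854 F [ 0.1  0.3 -0.2] q6 [-71.  -7.]
wristcam C [0.06406929 0.0291592  0.11818803] [[377.0, 0.0, 278.0], [0.0, 377.0, 213.0], [0.0, 0.0, 1.0]] in tool [ 0.00125701 -0.07037627 -0.11819113] axis in tool [1.48609654e-04 2.80939030e-01 9.59725606e-01]
```

Emit:
{"name": "send_rows", "arguments": {"plan": [{"linear": [0,0,-0.01],"delta_rot": [0,0,-7.1]},{"linear": [0,0,-0.01],"delta_rot": [0,0,-7.1]},{"linear": [0,0,-0.01],"delta_rot": [0,0,-7.1]},{"linear": [0,0,-0.01],"delta_rot": [0,0,-7.1]},{"linear": [0,0,-0.01],"delta_rot": [0,0,-7.1]},{"linear": [0,0,-0.01],"delta_rot": [0,0,-7.1]},{"linear": [0,0,-0.01],"delta_rot": [0,0,-7.1]},{"linear": [0,0,-0.01],"delta_rot": [0,0,-7.1]},{"linear": [0,0,-0.01],"delta_rot": [0,0,-7.1]},{"linear": [0,0,0],"delta_rot": [0,0,-0.6]}]}}

```text
$.plan[0]: bad value
```

Emit:
{"name": "send_rows", "arguments": {"plan": [{"linear": [0.014,-0.038,0]},{"linear": [0.014,-0.038,0]},{"linear": [0.014,-0.038,0]},{"linear": [0.014,-0.038,0]},{"linear": [0.014,-0.038,0]},{"linear": [0.014,-0.038,0]},{"linear": [0.014,-0.038,0]},{"linear": [0.014,-0.038,0]},{"linear": [0.014,-0.038,0]}]}}

```text
$.plan[0]: bad value
```

Emit:
{"name": "send_rows", "arguments": {"plan": [{"linear": [0.014,-0.038,0]},{"linear": [0.014,-0.038,0]},{"linear": [0.014,-0.038,0]},{"linear": [0.014,-0.038,0]},{"linear": [0.014,-0.038,0]},{"linear": [0.014,-0.038,0]},{"linear": [0.014,-0.038,0]},{"linear": [0,0,0]}]}}

```text
$.plan[0]: bad value
```

```bash
python3 - <<'E'
from h import *
pose(); np.save("cw1.npy",np.hstack([cam("wrist")[0].ravel(),cam("wrist")[1].ravel(),cam("wrist")[2]]))
im=manip.get_image("wrist"); cv2.imwrite("pics/w1.png",im[:,:,::-1])
E
```

```text
t 0.65 p [ 0.2474 -0.5191  0.2563] yaw -64.51 z [-0. -0. -1.] w 0.0854 F [ 0.1  0.3 -0.2] q6 [-71.  -7.]
```

View pics/w1.png

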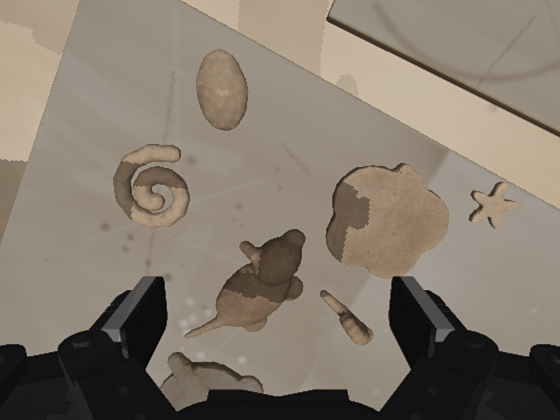

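The moves were refused because each row needs every field. The picture still shows the start view: side-table clay figures and nothing of the job.

Emit:
{"name": "send_rows", "arguments": {"plan": [{"linear": [0,0,-0.01],"delta_rot": [0,0,-7.1],"fingers": 0.085},{"linear": [0,0,-0.01],"delta_rot": [0,0,-7.1],"fingers": 0.085},{"linear": [0,0,-0.01],"delta_rot": [0,0,-7.1],"fingers": 0.085},{"linear": [0,0,-0.01],"delta_rot": [0,0,-7.1],"fingers": 0.085},{"linear": [0,0,-0.01],"delta_rot": [0,0,-7.1],"fingers": 0.085},{"linear": [0,0,-0.01],"delta_rot": [0,0,-7.1],"fingers": 0.085},{"linear": [0,0,-0.01],"delta_rot": [0,0,-7.1],"fingers": 0.085},{"linear": [0,0,-0.01],"delta_rot": [0,0,-7.1],"fingers": 0.085},{"linear": [0,0,-0.01],"delta_rot": [0,0,-7.1],"fingers": 0.085},{"linear": [0,0,0],"delta_rot": [0,0,-0.6],"fingers": 0.085}]}}

```text
clock: 1.53
position: [0.2471, -0.5183, 0.3494]
ee_rot: [-0.001, 1.0, 0.009, -0.0]
contact_force: [0.0, -0.6, -0.1]
width: 0.0852
```

Emit:
{"name": "send_rows", "arguments": {"plan": [{"linear": [0.014,-0.038,0],"delta_rot": [0,0,0],"fingers": 0.085},{"linear": [0.014,-0.038,0],"delta_rot": [0,0,0],"fingers": 0.085},{"linear": [0.014,-0.038,0],"delta_rot": [0,0,0],"fingers": 0.085},{"linear": [0.014,-0.038,0],"delta_rot": [0,0,0],"fingers": 0.085},{"linear": [0.014,-0.038,0],"delta_rot": [0,0,0],"fingers": 0.085},{"linear": [0.014,-0.038,0],"delta_rot": [0,0,0],"fingers": 0.085},{"linear": [0.014,-0.038,0],"delta_rot": [0,0,0],"fingers": 0.085},{"linear": [0.014,-0.038,0],"delta_rot": [0,0,0],"fingers": 0.085},{"linear": [0.014,-0.038,0],"delta_rot": [0,0,0],"fingers": 0.085}]}}

```text
clock: 2.28
position: [0.3717, -0.1732, 0.3426]
ee_rot: [-0.001, 1.0, -0.012, -0.002]
contact_force: [0.0, -0.4, 0.2]
width: 0.085
```

Emit:
{"name": "send_rows", "arguments": {"plan": [{"linear": [0.014,-0.038,0],"delta_rot": [0,0,0],"fingers": 0.085},{"linear": [0.014,-0.038,0],"delta_rot": [0,0,0],"fingers": 0.085},{"linear": [0.014,-0.038,0],"delta_rot": [0,0,0],"fingers": 0.085},{"linear": [0.014,-0.038,0],"delta_rot": [0,0,0],"fingers": 0.085},{"linear": [0.014,-0.038,0],"delta_rot": [0,0,0],"fingers": 0.085},{"linear": [0.014,-0.038,0],"delta_rot": [0,0,0],"fingers": 0.085},{"linear": [0.014,-0.038,0],"delta_rot": [0,0,0],"fingers": 0.085},{"linear": [0,0,0],"delta_rot": [0,0,0],"fingers": 0.085},{"linear": [0,0,0],"delta_rot": [0,0,0],"fingers": 0.085}]}}

```text
clock: 3.03
position: [0.4778, 0.1072, 0.3389]
ee_rot: [-0.002, 1.0, -0.02, -0.001]
contact_force: [-0.4, -0.6, -0.5]
width: 0.0849
```

```bash
python3 - <<'E'
from h import *
pose(); c=cam("wrist"); np.savez("cw1.npz",*c)
im=manip.get_image("wrist"); cv2.imwrite("pics/w2.png",im[:,:,::-1])
E
```

```text
t 3.03 p [0.4778 0.1072 0.3389] yaw -2.3 z [-0.002  0.005 -1.   ] w 0.0849 F [-0.4 -0.6 -0.5] q6 [4. 7.]
```

View pics/w2.png

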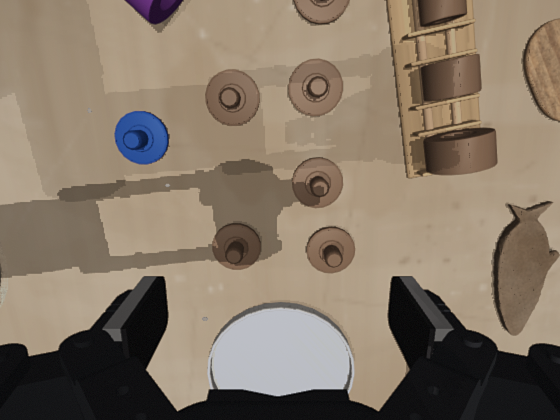

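The wrist view is drawn with image up = +y and right = +x. Lids are at (232,97), (315,87), (318,183), (237,246), (331,250) and (320,3). The big ring is at (460,152), the small ring at (452,78), the cap at (443,10), and the tin at the bottom.

```bash
python3 - <<'E'
import cv2
im=cv2.imread("pics/scene0.png")[160:250,190:300]
cv2.imwrite("pics/s0c.png",cv2.resize(im,None,fx=6,fy=6,interpolation=cv2.INTER_CUBIC))
E
```

```text
(no output)
```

View pics/s0c.png

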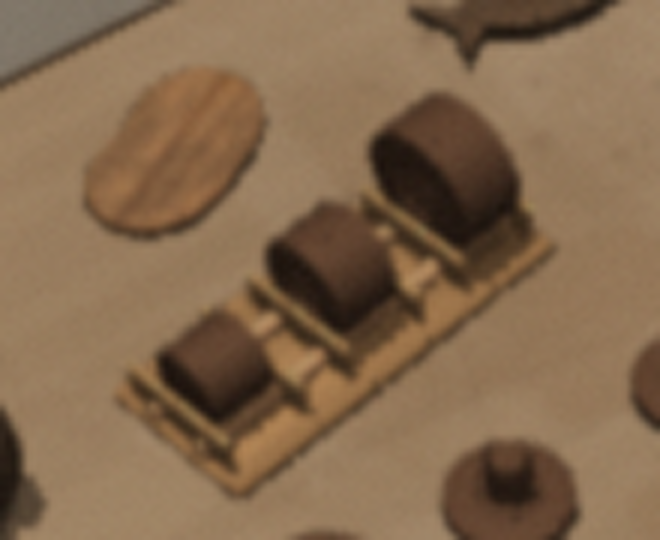

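Emit:
{"name": "send_rows", "arguments": {"plan": [{"linear": [0.03,-0.02,0.005],"delta_rot": [0,0,-2.3],"fingers": 0.085},{"linear": [0.03,-0.02,0.005],"delta_rot": [0,0,-2],"fingers": 0.085},{"linear": [0.03,-0.02,0.005],"delta_rot": [0,0,-2],"fingers": 0.085},{"linear": [0.03,-0.02,0.005],"delta_rot": [0,0,-2],"fingers": 0.085},{"linear": [0.02,0,0.01],"delta_rot": [0,0,-2],"fingers": 0.085},{"linear": [0,0,0],"delta_rot": [0,0,0],"fingers": 0.085},{"linear": [0,0,0],"delta_rot": [0,0,0],"fingers": 0.085}]}}

```text
clock: 3.67
position: [0.6191, 0.1821, 0.3065]
ee_rot: [-0.001, 0.998, 0.062, -0.002]
contact_force: [-0.5, -0.4, 1.5]
width: 0.0849
```

```bash
python3 - <<'E'
from h import *
pose(); c=cam("wrist"); np.savez("cw2.npz",*c)
im=manip.get_image("wrist"); cv2.imwrite("pics/w3.png",im[:,:,::-1])
E
```

```text
t 3.67 p [0.6191 0.1821 0.3065] yaw 7.12 z [-0.004  0.001 -1.   ] w 0.0849 F [-0.5 -0.4  1.5] q6 [10.  3.]
```

View pics/w3.png

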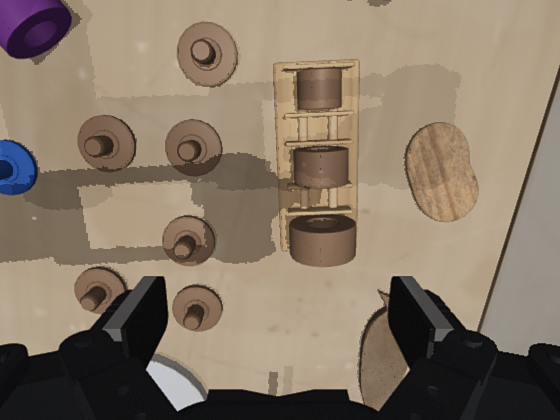

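The scene crop leaves the cap's hole side unclear. The wrist view shows the rack aligned with the image: cap at (319,88), small ring at (321,166), big ring at (322,240), rack corners about (276,64) and (358,60).

```bash
python3 - <<'E'
from h import *
z=np.load("cw2.npz"); c=[z[k] for k in z.files]
print("rack corners",w(c,[(276,64),(358,61)],.008).round(4).tolist())
print("big axis",w(c,[(289,240),(356,240)],.052).round(4).tolist(),"top edges",w(c,[(322,232),(322,265)],.084).round(4).tolist())
print("small axis",w(c,[(294,168),(349,168)],.043).round(4).tolist(),"top edges",w(c,[(321,151),(321,188)],.069).round(4).tolist())
print("cap axis",w(c,[(297,88),(342,88)],.036).round(4).tolist(),"top edges",w(c,[(319,69),(319,108)],.056).round(4).tolist())
im=manip.get_image("wrist")
for t in["big_ring","small_ring","end_cap"]:
    for d in manip.masks_of(t,"wrist")[:2]:
        r=cv2.minAreaRect(np.argwhere(d["pixels"])[:,::-1].astype(np.float32)); print(t,round(d["p"],2),np.round(d["extent"]),np.round(r[0]),np.round(r[1]),round(r[2],1))
E
```

```text
rack corners [[0.602, 0.2898], [0.6854, 0.3031]]
big axis [[0.6378, 0.116], [0.7075, 0.1249]] top edges [[0.6656, 0.1397], [0.6709, 0.1059]]
small axis [[0.6331, 0.1907], [0.6887, 0.1977]] top edges [[0.6545, 0.2139], [0.66, 0.1789]]
cap axis [[0.6257, 0.268], [0.6694, 0.2735]] top edges [[0.6426, 0.286], [0.6479, 0.252]]
big_ring 0.78 [288. 208. 355. 269.] [322. 240.] [52. 67.] 90.0
big_ring 0.75 [ 2.  2. 70. 60.] [35. 29.] [70. 58.] 0.0
end_cap 0.68 [296.  66. 341. 108.] [319.  88.] [41. 46.] 87.0
```

Emit:
{"name": "send_rows", "arguments": {"plan": [{"linear": [0,0,0.01],"delta_rot": [0,0,-2.2],"fingers": 0.085},{"linear": [0.011,0.0167,0.035],"delta_rot": [0,0,0],"fingers": 0.085},{"linear": [0.011,0.0167,0.035],"delta_rot": [0,0,0],"fingers": 0.085},{"linear": [0.011,0.0167,0.035],"delta_rot": [0,0,0],"fingers": 0.085},{"linear": [0.011,0.0167,0.035],"delta_rot": [0,0,0],"fingers": 0.085},{"linear": [0,0,0.02],"delta_rot": [0,0,0],"fingers": 0.085},{"linear": [0,0,0],"delta_rot": [0,0,0],"fingers": 0.085}]}}

```text
clock: 4.5
position: [0.6738, 0.1221, 0.1469]
ee_rot: [-0.002, 0.997, 0.082, 0.01]
contact_force: [-0.6, 0.5, -0.1]
width: 0.0854
```

```bash
python3 - <<'E'
from h import *
p,R=pose(); print(to([.673,.123,.052],R,p))
E
```

```text
t 4.5 p [0.6738 0.1221 0.1469] yaw 9.44 z [ 0.02   0.006 -1.   ] w 0.0854 F [-0.6  0.5 -0.1] q6 [ 4. -5.]
[-0.0027 -0.0007  0.0949]
```

```bash
cat >> h.py <<'E'
def go(target,yaw):
    p,R=pose(); a=np.radians(yaw); D=np.array([[np.cos(a),np.sin(a),0],[np.sin(a),-np.cos(a),0],[0,0,-1.]])
    print("shift(now)",to(target,R,p),"shift(after turn)",to(target,D,p),"turn",np.degrees(Ro.from_matrix(R.T@D).as_rotvec()).round(2))
E
```

Emit:
{"name": "send_rows", "arguments": {"plan": [{"linear": [0,0,0.02],"delta_rot": [0.3,-1.1,0],"fingers": 0.085},{"linear": [-0.0005,0,0.025],"delta_rot": [0,0,0],"fingers": 0.085},{"linear": [0,0,0.025],"delta_rot": [0,0,0],"fingers": 0.085},{"linear": [0,0,0.02],"delta_rot": [0,0,0],"fingers": 0.085},{"linear": [0,0,0.005],"delta_rot": [0,0,0],"fingers": 0.085},{"linear": [0,0,0],"delta_rot": [0,0,0],"fingers": 0.085}]}}

```text
clock: 5.0
position: [0.6763, 0.1228, 0.0616]
ee_rot: [-0.004, 0.997, 0.081, 0.008]
contact_force: [-0.3, -0.5, 0.9]
width: 0.085
```

```bash
python3 - <<'E'
from h import *
go([.673,.123,.052],9.3)
im=manip.get_image("wrist"); cv2.imwrite("pics/w4.png",im[:,:,::-1])
E
```

```text
t 5.0 p [0.6763 0.1228 0.0616] yaw 9.34 z [ 0.015  0.01  -1.   ] w 0.085 F [-0.3 -0.5  0.9] q6 [ 4. -5.]
shift(now) [-0.0034 -0.0006  0.0096] shift(after turn) [-0.0033 -0.0007  0.0096] turn [-0.41 -0.91  0.04]
```

View pics/w4.png

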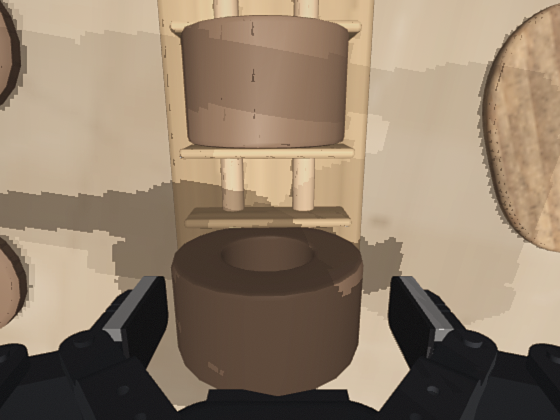

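The picture shows the big ring between the jaws, centred at about u=268 against 278 for the jaws, which agrees with the −3 mm correction.

Emit:
{"name": "send_rows", "arguments": {"plan": [{"linear": [-0.0035,0,0.006],"delta_rot": [-0.4,-0.9,0],"fingers": 0.085},{"linear": [0,0,0.005],"delta_rot": [0,0,0],"fingers": 0.085},{"linear": [0,0,0],"delta_rot": [0,0,0],"fingers": 0.06},{"linear": [0,0,0],"delta_rot": [0,0,0],"fingers": 0.06},{"linear": [0,0,0],"delta_rot": [0,0,0],"fingers": 0.06},{"linear": [0,0,0],"delta_rot": [0,0,0],"fingers": 0.06},{"linear": [0,0,0],"delta_rot": [0,0,0],"fingers": 0.06}], "force": 40}}

```text
clock: 5.63
position: [0.6732, 0.1229, 0.0597]
ee_rot: [0.001, 0.997, 0.082, 0.002]
contact_force: [0.3, 0.6, -1.6]
width: 0.0678
```

```bash
python3 - <<'E'
from h import *
pose()
E
```

```text
t 5.63 p [0.6732 0.1229 0.0597] yaw 9.42 z [ 0.005 -0.001 -1.   ] w 0.0678 F [ 0.3  0.6 -1.6] q6 [ 5. -5.]
```

Emit:
{"name": "send_rows", "arguments": {"plan": [{"linear": [0,0,0],"delta_rot": [0,0,0],"fingers": 0.06},{"linear": [0,0,0],"delta_rot": [0,0,0],"fingers": 0.06},{"linear": [0,0,0],"delta_rot": [0,0,0],"fingers": 0.06}]}}

```text
clock: 5.88
position: [0.6741, 0.123, 0.0598]
ee_rot: [0.001, 0.997, 0.082, 0.003]
contact_force: [-0.0, -0.1, -0.8]
width: 0.0679
```

```bash
python3 - <<'E'
from h import *
pose()
im=manip.get_image("wrist"); cv2.imwrite("pics/w5.png",im[:,:,::-1])
E
```

```text
t 5.88 p [0.6741 0.123  0.0598] yaw 9.41 z [ 0.007 -0.001 -1.   ] w 0.0679 F [-0.  -0.1 -0.8] q6 [ 5. -5.]
```

View pics/w5.png

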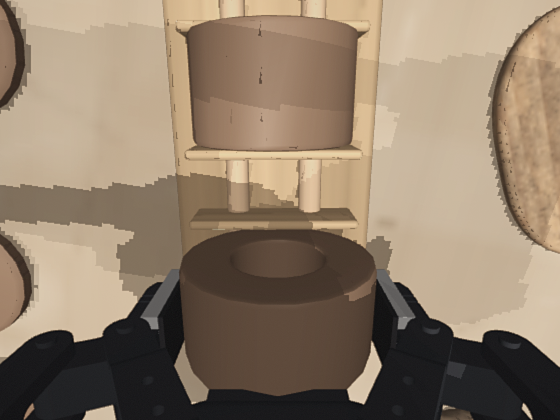

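Width 67.9 mm is under the 70 mm diameter, and the descent fell short (z=0.060 against a wanted 0.052). The grip is probably above the equator, so I'll reopen, go lower and regrip.

Emit:
{"name": "send_rows", "arguments": {"plan": [{"linear": [0,0,0],"delta_rot": [0,0,0],"fingers": 0.085},{"linear": [0,0,0],"delta_rot": [0,0,0],"fingers": 0.085},{"linear": [0,0,0],"delta_rot": [0,0,0],"fingers": 0.085},{"linear": [0,0,0],"delta_rot": [0,0,0],"fingers": 0.085},{"linear": [0,0,0.005],"delta_rot": [0,0,0],"fingers": 0.085},{"linear": [0,0,0.005],"delta_rot": [0,0,0],"fingers": 0.085},{"linear": [0,0,0],"delta_rot": [0,0,0],"fingers": 0.085},{"linear": [0,0,0],"delta_rot": [0,0,0],"fingers": 0.085}]}}

```text
clock: 6.6
position: [0.6752, 0.123, 0.0494]
ee_rot: [0.001, 0.997, 0.082, 0.005]
contact_force: [0.3, -0.5, 0.6]
width: 0.0849
```

```bash
python3 - <<'E'
from h import *
go([.673,.123,.050],9.3)
E
```

```text
t 6.6 p [0.6752 0.123  0.0494] yaw 9.4 z [ 0.009 -0.001 -1.   ] w 0.0849 F [ 0.3 -0.5  0.6] q6 [ 5. -5.]
shift(now) [-0.0022 -0.0004 -0.0006] shift(after turn) [-0.0022 -0.0004 -0.0006] turn [ 0.11 -0.51  0.1 ]
```

Emit:
{"name": "send_rows", "arguments": {"plan": [{"linear": [-0.002,0,0],"delta_rot": [0,-0.5,0],"fingers": 0.085},{"linear": [0,0,0],"delta_rot": [0,0,0],"fingers": 0.06},{"linear": [0,0,0],"delta_rot": [0,0,0],"fingers": 0.06},{"linear": [0,0,0],"delta_rot": [0,0,0],"fingers": 0.06},{"linear": [0,0,0],"delta_rot": [0,0,0],"fingers": 0.06},{"linear": [0,0,0],"delta_rot": [0,0,0],"fingers": 0.06},{"linear": [0,0,-0.015],"delta_rot": [0,0,0],"fingers": 0.06},{"linear": [0,0,-0.02],"delta_rot": [0,0,0],"fingers": 0.06}]}}

```text
clock: 7.27
position: [0.669, 0.1223, 0.0798]
ee_rot: [0.001, 0.997, 0.082, -0.006]
contact_force: [-0.0, 0.6, -1.2]
width: 0.0685
```

```bash
python3 - <<'E'
from h import *
pose()
im=manip.get_image("wrist"); cv2.imwrite("pics/w6.png",im[:,:,::-1])
for d in manip.masks_of("big_ring","wrist"): print(d["p"],d["extent"])
E
```

```text
t 7.27 p [0.669  0.1223 0.0798] yaw 9.4 z [-0.013 -0.003 -1.   ] w 0.0685 F [-0.   0.6 -1.2] q6 [ 5. -5.]
0.79 [173.9, 229.5, 381.8, 402.3]
```

Emit:
{"name": "send_rows", "arguments": {"plan": [{"linear": [0,0,-0.035],"delta_rot": [0.1,0.8,3],"fingers": 0.06},{"linear": [0,0,-0.035],"delta_rot": [0,0,3],"fingers": 0.06},{"linear": [-0.003,0.02,-0.03],"delta_rot": [0,0,0],"fingers": 0.06},{"linear": [-0.003,0.03,-0.025],"delta_rot": [0,0,0],"fingers": 0.06},{"linear": [-0.003,0.035,-0.02],"delta_rot": [0,0,0],"fingers": 0.06},{"linear": [-0.003,0.038,-0.01],"delta_rot": [0,0,0],"fingers": 0.06},{"linear": [-0.003,0.038,-0.01],"delta_rot": [0,0,0],"fingers": 0.06},{"linear": [-0.003,0.038,0],"delta_rot": [0,0,0],"fingers": 0.06},{"linear": [-0.003,0.038,0],"delta_rot": [0,0,0],"fingers": 0.06},{"linear": [-0.003,0.038,0],"delta_rot": [0,0,0],"fingers": 0.06},{"linear": [-0.003,0.03,0],"delta_rot": [0,0,0],"fingers": 0.06},{"linear": [0,0,0],"delta_rot": [0,0,0],"fingers": 0.06}]}}

```text
clock: 8.37
position: [0.6609, -0.1943, 0.2436]
ee_rot: [0.001, 1.0, 0.031, 0.003]
contact_force: [-0.4, -0.3, -1.0]
width: 0.0684
```

```bash
python3 - <<'E'
from h import *
pose();c=cam("wrist"); np.savez("cw3.npz",*c)
im=manip.get_image("wrist"); cv2.imwrite("pics/w7.png",im[:,:,::-1])
E
```

```text
t 8.37 p [ 0.6609 -0.1943  0.2436] yaw 3.55 z [ 0.005 -0.002 -1.   ] w 0.0684 F [-0.4 -0.3 -1. ] q6 [-22. -26.]
```

View pics/w7.png

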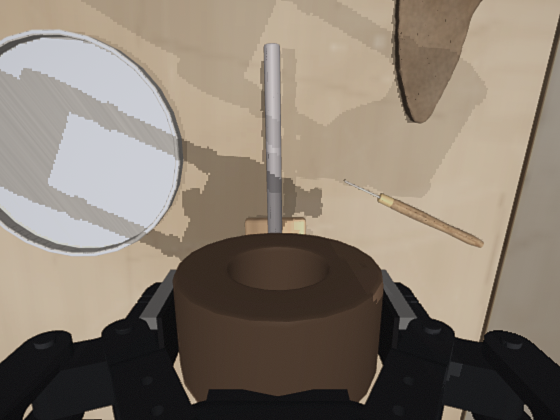

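The rod runs from its tip at about (272,45) to about (275,215). The ring sits squarely between the jaws, and the tin fills the left side.

```bash
python3 - <<'E'
from h import *
z=np.load("cw3.npz"); c=[z[k] for k in z.files]
im=cv2.imread("pics/w7.png").astype(float)
# rod is bluish-grey vs tan: use b-r
s=im[:,:,0]-im[:,:,2]
pts=[]
for v in range(60,212,10):
    r=s[v,245:305]; m=np.where(r>-15)[0]
    if len(m): pts.append((245+m.min(),245+m.max(),v)); 
print(pts)
col=s[30:70,272]; print("tip col",col[::2].round().tolist())
E
```

```text
[(np.int64(264), np.int64(279), 60), (np.int64(264), np.int64(279), 70), (np.int64(264), np.int64(279), 80), (np.int64(265), np.int64(279), 90), (np.int64(265), np.int64(279), 100), (np.int64(265), np.int64(280), 110), (np.int64(265), np.int64(280), 120), (np.int64(266), np.int64(280), 130), (np.int64(266), np.int64(280), 140), (np.int64(266), np.int64(280), 150), (np.int64(267), np.int64(280), 160), (np.int64(267), np.int64(280), 170), (np.int64(267), np.int64(281), 180), (np.int64(267), np.int64(281), 190), (np.int64(267), np.int64(281), 200), (np.int64(268), np.int64(281), 210)]
tip col [-40.0, -40.0, -40.0, -40.0, -40.0, -40.0, -40.0, -4.0, -6.0, -7.0, -6.0, -7.0, -6.0, -6.0, -7.0, -6.0, -6.0, -6.0, -6.0, -6.0]
```

```bash
python3 - <<'E'
from h import *
z=np.load("cw3.npz"); c=[z[k] for k in z.files]
a=w(c,[(271.9,60),(273,110),(274,160),(275,210)],.065); print(a.round(4).tolist(),"tip",w(c,[(271.6,43.5)],.071).round(4))
d=a[0]-a[-1]; print("yaw",np.degrees(np.arctan2(-d[0],d[1])))
E
```

```text
[[0.651, -0.0951], [0.6539, -0.1303], [0.6569, -0.1681], [0.6602, -0.2089]] tip [[ 0.6503 -0.0848]]
yaw 4.596721176633448
```

Emit:
{"name": "send_rows", "arguments": {"plan": [{"linear": [0,-0.039,0],"delta_rot": [0,0,-0.9],"fingers": 0.06},{"linear": [0,-0.039,0],"delta_rot": [0,0,0],"fingers": 0.06},{"linear": [0,-0.039,0],"delta_rot": [0,0,0],"fingers": 0.06},{"linear": [0,-0.039,0],"delta_rot": [0,0,0],"fingers": 0.06},{"linear": [0,0,0.02],"delta_rot": [0,0,0],"fingers": 0.06},{"linear": [0,0,0.035],"delta_rot": [0,0,0],"fingers": 0.06},{"linear": [0,0,0.035],"delta_rot": [0,0,0],"fingers": 0.06},{"linear": [0,0,0.035],"delta_rot": [0,0,0],"fingers": 0.06},{"linear": [0,0,0.02],"delta_rot": [0,0,0],"fingers": 0.06},{"linear": [0,0,0],"delta_rot": [0,0,0],"fingers": 0.06}]}}

```text
clock: 9.25
position: [0.6486, -0.0167, 0.0879]
ee_rot: [-0.005, 0.999, 0.041, 0.003]
contact_force: [-1.2, 0.5, -1.8]
width: 0.0686
```

```bash
python3 - <<'E'
from h import *
go([.6475,-.039,.0655],4.4)
E
```

```text
t 9.25 p [ 0.6486 -0.0167  0.0879] yaw 4.72 z [ 0.006  0.011 -1.   ] w 0.0686 F [-1.2  0.5 -1.8] q6 [ -8. -13.]
shift(now) [-0.0031  0.0224  0.0222] shift(after turn) [-0.0028  0.0222  0.0224] turn [-0.6  -0.39  0.33]
```

Emit:
{"name": "send_rows", "arguments": {"plan": [{"linear": [-0.0015,0.005,0.01],"delta_rot": [-0.6,-0.4,0.3],"fingers": 0.06},{"linear": [-0.0015,0.005,0.01],"delta_rot": [0,0,0],"fingers": 0.06},{"linear": [0,0.005,0.002],"delta_rot": [0,0,0],"fingers": 0.06},{"linear": [0,0,0],"delta_rot": [0,0,0],"fingers": 0.06},{"linear": [0,0,0],"delta_rot": [0,0,0],"fingers": 0.06}]}}

```text
clock: 9.67
position: [0.6476, -0.0308, 0.0655]
ee_rot: [0.0, 0.999, 0.04, 0.001]
contact_force: [0.7, 0.0, -0.4]
width: 0.0682
```

```bash
python3 - <<'E'
from h import *
go([.6475,-.039,.0655],4.4)
im=manip.get_image("scene"); im=im[110:180,300:400]; cv2.imwrite("pics/s1.png",cv2.resize(im[:,:,::-1],None,fx=6,fy=6,interpolation=cv2.INTER_CUBIC))
E
```

```text
t 9.67 p [ 0.6476 -0.0308  0.0655] yaw 4.54 z [ 0.001 -0.001 -1.   ] w 0.0682 F [ 0.7  0.  -0.4] q6 [ -9. -13.]
shift(now) [-0.0008  0.0081  0.    ] shift(after turn) [-0.0008  0.0081  0.    ] turn [ 0.05 -0.07  0.14]
```

Emit:
{"name": "send_rows", "arguments": {"plan": [{"linear": [-0.0005,0.012,0],"delta_rot": [0,0,0],"fingers": 0.06},{"linear": [0,0.012,0],"delta_rot": [0,0,0],"fingers": 0.06},{"linear": [0,0.012,0],"delta_rot": [0,0,0],"fingers": 0.06},{"linear": [0,0.012,0],"delta_rot": [0,0,0],"fingers": 0.06},{"linear": [0,0.012,0],"delta_rot": [0,0,0],"fingers": 0.06},{"linear": [0,0.012,0],"delta_rot": [0,0,0],"fingers": 0.06},{"linear": [0,0.012,0],"delta_rot": [0,0,0],"fingers": 0.06},{"linear": [0,0,0],"delta_rot": [0,0,0],"fingers": 0.06}]}}

```text
clock: 10.38
position: [0.6575, -0.1272, 0.0705]
ee_rot: [0.003, 0.999, 0.039, 0.006]
contact_force: [0.8, -0.6, -0.7]
width: 0.0682
```

```bash
python3 - <<'E'
from h import *
go([.6617,-.2236,.0655],4.4)
im=manip.get_image("wrist"); cv2.imwrite("pics/w8.png",im[:,:,::-1])
E
```

```text
t 10.38 p [ 0.6575 -0.1272  0.0705] yaw 4.42 z [ 0.011 -0.005 -1.   ] w 0.0682 F [ 0.8 -0.6 -0.7] q6 [-17. -21.]
shift(now) [-0.0033  0.0964  0.0055] shift(after turn) [-0.0032  0.0964  0.005 ] turn [ 0.32 -0.62  0.02]
```

View pics/w8.png

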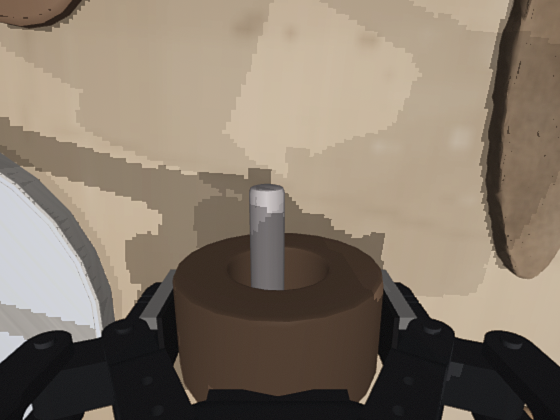

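The rod tip shows at (267,190), running through the ring's hole, so threading works. I'll continue with a 3 mm lateral correction.

Emit:
{"name": "send_rows", "arguments": {"plan": [{"linear": [-0.002,0.012,0.003],"delta_rot": [0.3,-0.6,0],"fingers": 0.06},{"linear": [-0.001,0.012,0.001],"delta_rot": [0,0,0],"fingers": 0.06},{"linear": [-0.0005,0.012,0.001],"delta_rot": [0,0,0],"fingers": 0.06},{"linear": [-0.0005,0.012,0.001],"delta_rot": [0,0,0],"fingers": 0.06},{"linear": [-0.0005,0.012,0.001],"delta_rot": [0,0,0],"fingers": 0.06},{"linear": [-0.0005,0.012,0.001],"delta_rot": [0,0,0],"fingers": 0.06},{"linear": [-0.0005,0.008,0],"delta_rot": [0,0,0],"fingers": 0.06},{"linear": [0,0,0],"delta_rot": [0,0,0],"fingers": 0.06}]}}

```text
clock: 11.1
position: [0.6574, -0.2137, 0.0604]
ee_rot: [-0.001, 0.999, 0.039, -0.001]
contact_force: [0.6, 1.0, -1.4]
width: 0.0684
```

```bash
python3 - <<'E'
from h import *
go([.6617,-.2236,.0655],4.4)
E
```

```text
t 11.1 p [ 0.6574 -0.2137  0.0604] yaw 4.47 z [-0.003  0.002 -1.   ] w 0.0684 F [ 0.6  1.  -1.4] q6 [-24. -28.]
shift(now) [ 0.0035  0.0102 -0.0052] shift(after turn) [ 0.0035  0.0102 -0.0051] turn [-0.15  0.16  0.07]
```

Emit:
{"name": "send_rows", "arguments": {"plan": [{"linear": [0.0035,0,0.005],"delta_rot": [0,0,0],"fingers": 0.06},{"linear": [0,0,0],"delta_rot": [0,0,0],"fingers": 0.085},{"linear": [0,0,0],"delta_rot": [0,0,0],"fingers": 0.085},{"linear": [0,0,0],"delta_rot": [0,0,0],"fingers": 0.085},{"linear": [0,0,0],"delta_rot": [0,0,0],"fingers": 0.085},{"linear": [0,0,-0.015],"delta_rot": [0,0,0],"fingers": 0.085},{"linear": [0,0,-0.02],"delta_rot": [0,0,0],"fingers": 0.085},{"linear": [0,0,-0.03],"delta_rot": [0,0,0],"fingers": 0.085},{"linear": [0,0,-0.03],"delta_rot": [0,0,0],"fingers": 0.085},{"linear": [0,0,-0.03],"delta_rot": [0,0,0],"fingers": 0.085},{"linear": [0,0,0],"delta_rot": [0,0,0],"fingers": 0.085}]}}

```text
clock: 12.02
position: [0.6608, -0.2088, 0.1834]
ee_rot: [-0.004, 0.999, 0.041, -0.004]
contact_force: [0.4, -1.0, 0.4]
width: 0.0847
```

```bash
python3 - <<'E'
from h import *
go([.661,.1965,.15],9.3)
im=manip.get_image("wrist"); cv2.imwrite("pics/w9.png",im[:,:,::-1])
for d in manip.find_in("big_ring","wrist"): print(d)
E
```

```text
t 12.02 p [ 0.6608 -0.2088  0.1834] yaw 4.7 z [-0.008  0.007 -1.   ] w 0.0847 F [ 0.4 -1.   0.4] q6 [-23. -28.]
shift(now) [ 0.0337 -0.4036  0.0364] shift(after turn) [ 0.0657 -0.3999  0.0334] turn [-0.47  0.43 -4.6 ]
{'extent': [227.4, 183.2, 325.6, 265.9], 'p': 0.73}
```

Emit:
{"name": "send_rows", "arguments": {"plan": [{"linear": [0,0,0],"delta_rot": [-0.5,0.4,-4.6],"fingers": 0.085},{"linear": [0.006,-0.036,0.002],"delta_rot": [0,0,0],"fingers": 0.085},{"linear": [0.006,-0.036,0.002],"delta_rot": [0,0,0],"fingers": 0.085},{"linear": [0.006,-0.036,0.002],"delta_rot": [0,0,0],"fingers": 0.085},{"linear": [0.006,-0.036,0.002],"delta_rot": [0,0,0],"fingers": 0.085},{"linear": [0.006,-0.036,0.002],"delta_rot": [0,0,0],"fingers": 0.085},{"linear": [0.006,-0.036,0.002],"delta_rot": [0,0,0],"fingers": 0.085},{"linear": [0.006,-0.036,0.002],"delta_rot": [0,0,0],"fingers": 0.085},{"linear": [0.006,-0.036,0.002],"delta_rot": [0,0,0],"fingers": 0.085},{"linear": [0.006,-0.036,0.002],"delta_rot": [0,0,0],"fingers": 0.085},{"linear": [0.005,-0.03,0.002],"delta_rot": [0,0,0],"fingers": 0.085},{"linear": [0,-0.01,0],"delta_rot": [0,0,0],"fingers": 0.085}]}}

```text
clock: 13.12
position: [0.6441, 0.1752, 0.1364]
ee_rot: [-0.003, 0.997, 0.08, -0.021]
contact_force: [0.4, 0.5, 0.3]
width: 0.085
```

```bash
python3 - <<'E'
from h import *
go([.661,.1965,.10],9.3)
E
```

```text
t 13.12 p [0.6441 0.1752 0.1364] yaw 9.2 z [-0.041  0.003 -0.999] w 0.085 F [0.4 0.5 0.3] q6 [ 9. -0.]
shift(now) [ 0.0215 -0.018   0.0357] shift(after turn) [ 0.0201 -0.0183  0.0364] turn [-0.54  2.31 -0.11]
```

Emit:
{"name": "send_rows", "arguments": {"plan": [{"linear": [0.006,-0.006,0.005],"delta_rot": [-0.5,2.3,0],"fingers": 0.085},{"linear": [0.007,-0.006,0.01],"delta_rot": [0,0,0],"fingers": 0.085},{"linear": [0.006,-0.005,0.01],"delta_rot": [0,0,0],"fingers": 0.085},{"linear": [0,0,0],"delta_rot": [0,0,0],"fingers": 0.085},{"linear": [0,0,0],"delta_rot": [0,0,0],"fingers": 0.085}]}}

```text
clock: 13.53
position: [0.6561, 0.1987, 0.1025]
ee_rot: [0.001, 0.997, 0.083, -0.006]
contact_force: [-0.2, -0.0, 0.1]
width: 0.0847
```

```bash
python3 - <<'E'
from h import *
go([.661,.1965,.045],9.3)
E
```

```text
t 13.53 p [0.6561 0.1987 0.1025] yaw 9.53 z [-0.012 -0.003 -1.   ] w 0.0847 F [-0.2 -0.   0.1] q6 [11.  2.]
shift(now) [0.0052 0.0029 0.0574] shift(after turn) [0.0045 0.0029 0.0575] turn [0.03 0.72 0.23]
```

Emit:
{"name": "send_rows", "arguments": {"plan": [{"linear": [0.004,0.003,0.008],"delta_rot": [0,0.7,0.2],"fingers": 0.085},{"linear": [0,0,0.012],"delta_rot": [0,0,0],"fingers": 0.085},{"linear": [0,0,0.012],"delta_rot": [0,0,0],"fingers": 0.085},{"linear": [0,0,0.012],"delta_rot": [0,0,0],"fingers": 0.085},{"linear": [0,0,0.008],"delta_rot": [0,0,0],"fingers": 0.085},{"linear": [0,0,0.003],"delta_rot": [0,0,0],"fingers": 0.085},{"linear": [0,0,0],"delta_rot": [0,0,0],"fingers": 0.085}]}}

```text
clock: 14.12
position: [0.6607, 0.1907, 0.0407]
ee_rot: [0.001, 0.997, 0.078, -0.003]
contact_force: [-0.1, 0.0, 0.1]
width: 0.0847
```

```bash
python3 - <<'E'
from h import *
go([.661,.1965,.045],9.3)
E
```

```text
t 14.12 p [0.6607 0.1907 0.0407] yaw 8.99 z [-0.006 -0.003 -1.   ] w 0.0847 F [-0.1  0.   0.1] q6 [10.  1.]
shift(now) [ 0.0012 -0.0057 -0.0043] shift(after turn) [ 0.0013 -0.0057 -0.0043] turn [ 0.1   0.35 -0.31]
```

Emit:
{"name": "send_rows", "arguments": {"plan": [{"linear": [0.001,-0.0055,-0.003],"delta_rot": [0,0.3,-0.3],"fingers": 0.085},{"linear": [0,0,0],"delta_rot": [0,0,0],"fingers": 0.085},{"linear": [0,0,0],"delta_rot": [0,0,0],"fingers": 0.045},{"linear": [0,0,0],"delta_rot": [0,0,0],"fingers": 0.045},{"linear": [0,0,0],"delta_rot": [0,0,0],"fingers": 0.045},{"linear": [0,0,0],"delta_rot": [0,0,0],"fingers": 0.045},{"linear": [0,0,0],"delta_rot": [0,0,0],"fingers": 0.045},{"linear": [0,0,0],"delta_rot": [0,0,0],"fingers": 0.045}]}}

```text
clock: 14.78
position: [0.6613, 0.1978, 0.0469]
ee_rot: [0.001, 0.997, 0.082, 0.001]
contact_force: [0.3, -0.1, -0.5]
width: 0.0539
```

Emit:
{"name": "send_rows", "arguments": {"plan": [{"linear": [0,0,-0.015],"delta_rot": [0,0,0],"fingers": 0.045},{"linear": [0,0,-0.02],"delta_rot": [0,0,0],"fingers": 0.045},{"linear": [0,0,-0.03],"delta_rot": [0,0,0],"fingers": 0.045},{"linear": [0,0,-0.03],"delta_rot": [0,0,4.9],"fingers": 0.045},{"linear": [0,0,0],"delta_rot": [0,0,0],"fingers": 0.045}]}}

```text
clock: 15.2
position: [0.659, 0.1973, 0.1409]
ee_rot: [0.001, 0.999, 0.037, -0.003]
contact_force: [0.7, 0.8, -0.1]
width: 0.0539
```

```bash
python3 - <<'E'
from h import *
go([.6475,-.035,.15],4.4)
E
```

```text
t 15.2 p [0.659  0.1973 0.1409] yaw 4.25 z [-0.006 -0.003 -1.   ] w 0.0539 F [ 0.7  0.8 -0.1] q6 [11.  7.]
shift(now) [-0.0287  0.2308 -0.0083] shift(after turn) [-0.0293  0.2307 -0.0091] turn [ 0.14  0.36 -0.15]
```

Emit:
{"name": "send_rows", "arguments": {"plan": [{"linear": [-0.005,0.036,0],"delta_rot": [0,0.3,0],"fingers": 0.045},{"linear": [-0.005,0.036,0],"delta_rot": [0,0,0],"fingers": 0.045},{"linear": [-0.005,0.036,0],"delta_rot": [0,0,0],"fingers": 0.045},{"linear": [-0.005,0.036,0],"delta_rot": [0,0,0],"fingers": 0.045},{"linear": [-0.005,0.03,0.01],"delta_rot": [0,0,0],"fingers": 0.045},{"linear": [-0.002,0.02,0.02],"delta_rot": [0,0,0],"fingers": 0.045},{"linear": [0,0,0.02],"delta_rot": [0,0,0],"fingers": 0.045},{"linear": [0,0,0.01],"delta_rot": [0,0,0],"fingers": 0.045},{"linear": [0,0,0],"delta_rot": [0,0,0],"fingers": 0.045}]}}

```text
clock: 15.95
position: [0.6489, -0.0052, 0.0797]
ee_rot: [0.001, 0.999, 0.041, 0.005]
contact_force: [0.3, 0.3, -0.4]
width: 0.0538
```

```bash
python3 - <<'E'
from h import *
go([.6475,-.039,.069],4.4)
E
```

```text
t 15.95 p [ 0.6489 -0.0052  0.0797] yaw 4.7 z [ 0.009 -0.001 -1.   ] w 0.0538 F [ 0.3  0.3 -0.4] q6 [ -7. -11.]
shift(now) [-0.0042  0.0335  0.0107] shift(after turn) [-0.0039  0.0336  0.0107] turn [ 0.12 -0.52  0.3 ]
```

Emit:
{"name": "send_rows", "arguments": {"plan": [{"linear": [-0.003,0.008,0.006],"delta_rot": [0,-0.5,0.3],"fingers": 0.045},{"linear": [-0.001,0.008,0.004],"delta_rot": [0,0,0],"fingers": 0.045},{"linear": [0,0.006,0.001],"delta_rot": [0,0,0],"fingers": 0.045},{"linear": [0,0,0],"delta_rot": [0,0,0],"fingers": 0.045},{"linear": [0,0,0],"delta_rot": [0,0,0],"fingers": 0.045}]}}

```text
clock: 16.37
position: [0.6475, -0.0273, 0.0685]
ee_rot: [0.001, 0.999, 0.04, 0.0]
contact_force: [-0.4, -0.0, -1.4]
width: 0.0539
```

```bash
python3 - <<'E'
from h import *
go([.6475,-.039,.069],4.4)
E
```

```text
t 16.37 p [ 0.6475 -0.0273  0.0685] yaw 4.6 z [ 0.001 -0.002 -1.   ] w 0.0539 F [-0.4 -0.  -1.4] q6 [ -9. -13.]
shift(now) [-0.0009  0.0116 -0.0005] shift(after turn) [-0.0009  0.0116 -0.0005] turn [ 0.11 -0.03  0.2 ]
```

Emit:
{"name": "send_rows", "arguments": {"plan": [{"linear": [-0.001,0.012,0],"delta_rot": [0,0,0.1],"fingers": 0.045},{"linear": [-0.0004,0.012,0.0005],"delta_rot": [0,0,0],"fingers": 0.045},{"linear": [-0.0004,0.012,0.0005],"delta_rot": [0,0,0],"fingers": 0.045},{"linear": [-0.0004,0.012,0.0005],"delta_rot": [0,0,0],"fingers": 0.045},{"linear": [-0.0004,0.012,0.0005],"delta_rot": [0,0,0],"fingers": 0.045},{"linear": [0,0.005,0],"delta_rot": [0,0,0],"fingers": 0.045},{"linear": [0,0,0],"delta_rot": [0,0,0],"fingers": 0.045}]}}

```text
clock: 16.95
position: [0.6522, -0.1, 0.0691]
ee_rot: [0.002, 0.999, 0.04, 0.003]
contact_force: [0.7, 0.7, -0.7]
width: 0.0538
```

```bash
python3 - <<'E'
from h import *
go([.658,-.1737,.069],4.4)
E
```

```text
t 16.95 p [ 0.6522 -0.1     0.0691] yaw 4.54 z [ 0.006 -0.004 -1.   ] w 0.0538 F [ 0.7  0.7 -0.7] q6 [-15. -19.]
shift(now) [-0.      0.0739  0.0004] shift(after turn) [0.0001 0.0739 0.0001] turn [ 0.25 -0.34  0.14]
```

No contact force, and the ring is on the line. I'll finish threading, lower and release.

Emit:
{"name": "send_rows", "arguments": {"plan": [{"linear": [-0.0004,0.012,0.0005],"delta_rot": [0.2,-0.3,0.1],"fingers": 0.045},{"linear": [-0.0004,0.012,0.0005],"delta_rot": [0,0,0],"fingers": 0.045},{"linear": [-0.0004,0.012,0.0005],"delta_rot": [0,0,0],"fingers": 0.045},{"linear": [-0.0004,0.012,0.0005],"delta_rot": [0,0,0],"fingers": 0.045},{"linear": [-0.0002,0.009,0.0005],"delta_rot": [0,0,0],"fingers": 0.045},{"linear": [0,0,0],"delta_rot": [0,0,0],"fingers": 0.045},{"linear": [0,0,0],"delta_rot": [0,0,0],"fingers": 0.045}]}}

```text
clock: 17.53
position: [0.6549, -0.1645, 0.0659]
ee_rot: [0.0, 0.999, 0.038, -0.0]
contact_force: [-0.1, -0.1, -0.3]
width: 0.0537
```

```bash
python3 - <<'E'
from h import *
go([.658,-.1737,.063],4.4)
E
```

```text
t 17.53 p [ 0.6549 -0.1645  0.0659] yaw 4.34 z [-0. -0. -1.] w 0.0537 F [-0.1 -0.1 -0.3] q6 [-20. -24.]
shift(now) [0.0024 0.0095 0.0029] shift(after turn) [0.0024 0.0095 0.0029] turn [ 0.01  0.02 -0.06]
```

Emit:
{"name": "send_rows", "arguments": {"plan": [{"linear": [0.002,0,0.003],"delta_rot": [0,0,0],"fingers": 0.045},{"linear": [0,0,0],"delta_rot": [0,0,0],"fingers": 0.08},{"linear": [0,0,0],"delta_rot": [0,0,0],"fingers": 0.08},{"linear": [0,0,0],"delta_rot": [0,0,0],"fingers": 0.08},{"linear": [0,0,0],"delta_rot": [0,0,0],"fingers": 0.08},{"linear": [0,0,0],"delta_rot": [0,0,0],"fingers": 0.08},{"linear": [0,0,-0.015],"delta_rot": [0,0,0],"fingers": 0.08},{"linear": [0,0,-0.025],"delta_rot": [0,0,0],"fingers": 0.08},{"linear": [0,0,-0.03],"delta_rot": [0,0,0],"fingers": 0.08},{"linear": [0,0,-0.03],"delta_rot": [0,0,0],"fingers": 0.08},{"linear": [0,0,-0.02],"delta_rot": [0,0,0],"fingers": 0.08},{"linear": [0,0,0],"delta_rot": [0,0,0],"fingers": 0.08}]}}

```text
clock: 18.53
position: [0.6561, -0.1598, 0.1861]
ee_rot: [-0.002, 0.999, 0.04, -0.003]
contact_force: [0.9, -0.1, -0.2]
width: 0.0801
```

```bash
python3 - <<'E'
from h import *
go([.64,.37,.25],9.3)
im=manip.get_image("wrist"); cv2.imwrite("pics/w10.png",im[:,:,::-1])
for t in("big_ring","small_ring"): print(t,[(np.round(d["extent"]),round(d["p"],2)) for d in manip.find_in(t,"wrist")])
E
```

```text
t 18.53 p [ 0.6561 -0.1598  0.1861] yaw 4.58 z [-0.005  0.003 -1.   ] w 0.0801 F [ 0.9 -0.1 -0.2] q6 [-20. -24.]
shift(now) [ 0.0259 -0.5296 -0.0621] shift(after turn) [ 0.0697 -0.5254 -0.0639] turn [-0.22  0.29 -4.72]
big_ring [(array([230., 248., 330., 334.]), 0.59)]
small_ring [(array([237., 186., 319., 258.]), 0.8)]
```

Emit:
{"name": "send_rows", "arguments": {"plan": [{"linear": [0,0,0],"delta_rot": [-0.2,0.3,-4.7],"fingers": 0.08},{"linear": [0.005,-0.038,-0.003],"delta_rot": [0,0,0],"fingers": 0.08},{"linear": [0.005,-0.038,-0.003],"delta_rot": [0,0,0],"fingers": 0.08},{"linear": [0.005,-0.038,-0.003],"delta_rot": [0,0,0],"fingers": 0.08},{"linear": [0.005,-0.038,-0.003],"delta_rot": [0,0,0],"fingers": 0.08},{"linear": [0.005,-0.038,-0.003],"delta_rot": [0,0,0],"fingers": 0.08},{"linear": [0.005,-0.038,-0.003],"delta_rot": [0,0,0],"fingers": 0.08},{"linear": [0.005,-0.038,-0.003],"delta_rot": [0,0,0],"fingers": 0.08},{"linear": [0.005,-0.038,-0.003],"delta_rot": [0,0,0],"fingers": 0.08},{"linear": [0.005,-0.038,-0.003],"delta_rot": [0,0,0],"fingers": 0.08},{"linear": [0.005,-0.038,-0.003],"delta_rot": [0,0,0],"fingers": 0.08},{"linear": [0.005,-0.038,-0.003],"delta_rot": [0,0,0],"fingers": 0.08}]}}

```text
clock: 19.68
position: [0.6276, 0.2698, 0.1846]
ee_rot: [-0.002, 0.997, 0.076, -0.029]
contact_force: [0.9, -0.2, 0.4]
width: 0.0799
```

Emit:
{"name": "send_rows", "arguments": {"plan": [{"linear": [0.005,-0.038,-0.003],"delta_rot": [0,0,0],"fingers": 0.08},{"linear": [0.003,-0.03,0],"delta_rot": [0,0,0],"fingers": 0.08},{"linear": [0,0,0],"delta_rot": [0,0,0],"fingers": 0.08}]}}

```text
clock: 19.93
position: [0.6204, 0.3491, 0.1797]
ee_rot: [-0.002, 0.996, 0.079, -0.035]
contact_force: [0.5, -0.4, -0.3]
width: 0.0801
```

```bash
python3 - <<'E'
from h import *
go([.648,.27,.13],9.3)
c=cam("wrist"); np.savez("cw4.npz",*c)
im=manip.get_image("wrist"); cv2.imwrite("pics/w11.png",im[:,:,::-1])
u,v=px(c,[.648,.27,.04])[0]; print(u,v)
u=int(np.clip(u,75,485));v=int(np.clip(v,60,360))
cv2.imwrite("pics/w11c.png",cv2.resize(im[v-60:v+60,u-75:u+75,::-1],None,fx=4,fy=4,interpolation=cv2.INTER_CUBIC))
E
```

```text
t 19.93 p [0.6204 0.3491 0.1797] yaw 9.07 z [-0.07  -0.001 -0.998] w 0.0801 F [ 0.5 -0.4 -0.3] q6 [23. 14.]
shift(now) [0.0182 0.0829 0.0477] shift(after turn) [0.0144 0.0825 0.0497] turn [-0.58  3.97 -0.25]
310.3341872802162 312.34032123132056
```

View pics/w11c.png

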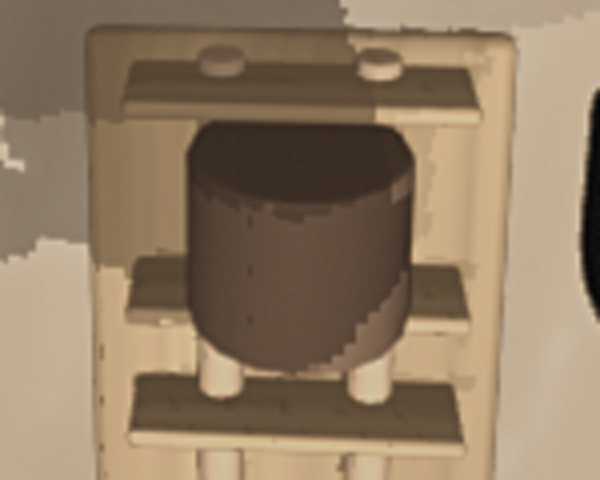

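The cap's visible +y face (crop about (300,160)) is closed, so the hole faces −y toward the rod and no half turn is needed.

Emit:
{"name": "send_rows", "arguments": {"plan": [{"linear": [0,0.01,0],"delta_rot": [-0.5,3.9,-0.2],"fingers": 0.075},{"linear": [0.006,0.022,0.015],"delta_rot": [0,0,0],"fingers": 0.075},{"linear": [0.006,0.022,0.02],"delta_rot": [0,0,0],"fingers": 0.075},{"linear": [0.002,0.018,0.015],"delta_rot": [0,0,0],"fingers": 0.075},{"linear": [0,0,0],"delta_rot": [0,0,0],"fingers": 0.075},{"linear": [0,0,0],"delta_rot": [0,0,0],"fingers": 0.075}]}}

```text
clock: 20.48
position: [0.6411, 0.2694, 0.117]
ee_rot: [0.005, 0.997, 0.082, -0.008]
contact_force: [0.3, -1.2, 0.9]
width: 0.0749
```

```bash
python3 - <<'E'
from h import *
go([.648,.27,.09],9.3)
E
```

```text
t 20.48 p [0.6411 0.2694 0.117 ] yaw 9.35 z [-0.015 -0.012 -1.   ] w 0.0749 F [ 0.3 -1.2  0.9] q6 [17.  8.]
shift(now) [0.0073 0.0003 0.0269] shift(after turn) [0.0069 0.0006 0.027 ] turn [0.53 0.98 0.06]
```

Emit:
{"name": "send_rows", "arguments": {"plan": [{"linear": [0.006,0,0.01],"delta_rot": [0.5,1,0],"fingers": 0.075},{"linear": [0.001,0,0.012],"delta_rot": [0,0,0],"fingers": 0.075},{"linear": [0,0,0.012],"delta_rot": [0,0,0],"fingers": 0.075},{"linear": [0,0,0.008],"delta_rot": [0,0,0],"fingers": 0.075},{"linear": [0,0,0.004],"delta_rot": [0,0,0],"fingers": 0.075},{"linear": [0,0,0],"delta_rot": [0,0,0],"fingers": 0.075},{"linear": [0,0,0],"delta_rot": [0,0,0],"fingers": 0.075}]}}

```text
clock: 21.07
position: [0.6466, 0.2696, 0.0677]
ee_rot: [0.0, 0.997, 0.08, -0.002]
contact_force: [-0.2, -0.3, -0.5]
width: 0.0751
```

```bash
python3 - <<'E'
from h import *
go([.648,.27,.044],9.3)
E
```

```text
t 21.07 p [0.6466 0.2696 0.0677] yaw 9.23 z [-0.003 -0.001 -1.   ] w 0.0751 F [-0.2 -0.3 -0.5] q6 [17.  8.]
shift(now) [ 0.0016 -0.0001  0.0236] shift(after turn) [ 0.0015 -0.0001  0.0237] turn [ 0.04  0.21 -0.07]
```

Emit:
{"name": "send_rows", "arguments": {"plan": [{"linear": [0.0012,0,0.008],"delta_rot": [0,0.2,0],"fingers": 0.075},{"linear": [0,0,0.008],"delta_rot": [0,0,0],"fingers": 0.075},{"linear": [0,0,0.006],"delta_rot": [0,0,0],"fingers": 0.075},{"linear": [0,0,0.001],"delta_rot": [0,0,0],"fingers": 0.075},{"linear": [0,0,0],"delta_rot": [0,0,0],"fingers": 0.075},{"linear": [0,0,0],"delta_rot": [0,0,0],"fingers": 0.075}]}}

```text
clock: 21.57
position: [0.6485, 0.271, 0.0439]
ee_rot: [-0.0, 0.997, 0.081, 0.001]
contact_force: [0.4, -0.1, -0.5]
width: 0.0751
```

```bash
python3 - <<'E'
from h import *
go([.648,.27,.044],9.3)
E
```

```text
t 21.57 p [0.6485 0.271  0.0439] yaw 9.29 z [ 0.003  0.    -1.   ] w 0.0751 F [ 0.4 -0.1 -0.5] q6 [17.  8.]
shift(now) [-0.0007  0.0009 -0.0001] shift(after turn) [-0.0007  0.0009 -0.0001] turn [ 0.01 -0.17 -0.01]
```

Emit:
{"name": "send_rows", "arguments": {"plan": [{"linear": [0,0,0],"delta_rot": [0,0,0],"fingers": 0.03},{"linear": [0,0,0],"delta_rot": [0,0,0],"fingers": 0.03},{"linear": [0,0,0],"delta_rot": [0,0,0],"fingers": 0.03},{"linear": [0,0,0],"delta_rot": [0,0,0],"fingers": 0.03},{"linear": [0,0,0],"delta_rot": [0,0,0],"fingers": 0.03},{"linear": [0,0,0],"delta_rot": [0,0,0],"fingers": 0.03},{"linear": [0,0,0],"delta_rot": [0,0,0],"fingers": 0.03}]}}

```text
clock: 22.15
position: [0.6483, 0.271, 0.0453]
ee_rot: [-0.0, 0.997, 0.081, 0.001]
contact_force: [-0.3, -0.4, -0.9]
width: 0.0422
```

```bash
python3 - <<'E'
from h import *
pose()
E
```

```text
t 22.15 p [0.6483 0.271  0.0453] yaw 9.28 z [ 0.003  0.001 -1.   ] w 0.0422 F [-0.3 -0.4 -0.9] q6 [17.  8.]
```

Emit:
{"name": "send_rows", "arguments": {"plan": [{"linear": [0,0,-0.015],"delta_rot": [0,0,0],"fingers": 0.03},{"linear": [0,0,-0.02],"delta_rot": [0,0,0],"fingers": 0.03},{"linear": [0,0,-0.03],"delta_rot": [0,0,0],"fingers": 0.03},{"linear": [0,0,-0.03],"delta_rot": [0,0,4.9],"fingers": 0.03},{"linear": [0,0,0],"delta_rot": [0,0,0],"fingers": 0.03}]}}

```text
clock: 22.57
position: [0.6468, 0.2702, 0.1398]
ee_rot: [0.001, 0.999, 0.036, -0.002]
contact_force: [1.0, 1.1, -0.1]
width: 0.0421
```

```bash
python3 - <<'E'
from h import *
go([.6475,-.025,.13],4.4)
E
```

```text
t 22.57 p [0.6468 0.2702 0.1398] yaw 4.15 z [-0.004 -0.002 -1.   ] w 0.0421 F [ 1.   1.1 -0.1] q6 [17. 13.]
shift(now) [-0.0206  0.2945  0.0104] shift(after turn) [-0.022   0.2944  0.0098] turn [ 0.09  0.23 -0.25]
```

Emit:
{"name": "send_rows", "arguments": {"plan": [{"linear": [-0.003,0.036,0],"delta_rot": [0,0.2,-0.2],"fingers": 0.03},{"linear": [-0.003,0.036,0],"delta_rot": [0,0,0],"fingers": 0.03},{"linear": [-0.003,0.036,0],"delta_rot": [0,0,0],"fingers": 0.03},{"linear": [-0.003,0.036,0],"delta_rot": [0,0,0],"fingers": 0.03},{"linear": [-0.003,0.036,0],"delta_rot": [0,0,0],"fingers": 0.03},{"linear": [-0.003,0.036,0],"delta_rot": [0,0,0],"fingers": 0.03},{"linear": [-0.003,0.03,0],"delta_rot": [0,0,0],"fingers": 0.03},{"linear": [-0.001,0.015,0.005],"delta_rot": [0,0,0],"fingers": 0.03},{"linear": [0,0,0.015],"delta_rot": [0,0,0],"fingers": 0.03},{"linear": [0,0,0.015],"delta_rot": [0,0,0],"fingers": 0.03},{"linear": [0,0,0],"delta_rot": [0,0,0],"fingers": 0.03},{"linear": [0,0,0],"delta_rot": [0,0,0],"fingers": 0.03}]}}

```text
clock: 23.57
position: [0.6479, -0.0032, 0.1028]
ee_rot: [0.0, 0.999, 0.042, 0.005]
contact_force: [-0.1, -0.8, 0.0]
width: 0.0424
```

```bash
python3 - <<'E'
from h import *
go([.648,-.045,.0763],4.5)
E
```

```text
t 23.57 p [ 0.6479 -0.0032  0.1028] yaw 4.83 z [ 0.01 -0.   -1.  ] w 0.0424 F [-0.1 -0.8  0. ] q6 [ -6. -11.]
shift(now) [-0.0037  0.0416  0.0266] shift(after turn) [-0.0032  0.0417  0.0265] turn [ 0.07 -0.58  0.33]
```

Emit:
{"name": "send_rows", "arguments": {"plan": [{"linear": [-0.003,0.01,0.01],"delta_rot": [0,-0.6,0.3],"fingers": 0.03},{"linear": [-0.0005,0.01,0.01],"delta_rot": [0,0,0],"fingers": 0.03},{"linear": [0,0.006,0.005],"delta_rot": [0,0,0],"fingers": 0.03},{"linear": [0,0,0],"delta_rot": [0,0,0],"fingers": 0.03},{"linear": [0,0,0],"delta_rot": [0,0,0],"fingers": 0.03}]}}

```text
clock: 23.98
position: [0.6473, -0.0312, 0.0764]
ee_rot: [0.001, 0.999, 0.041, 0.0]
contact_force: [-0.2, 0.1, 0.5]
width: 0.042
```

```bash
python3 - <<'E'
from h import *
go([.6474,-.050,.0763],4.5)
im=manip.get_image("wrist"); cv2.imwrite("pics/w12.png",im[:,:,::-1])
E
```

```text
t 23.98 p [ 0.6473 -0.0312  0.0764] yaw 4.65 z [ 0.    -0.002 -1.   ] w 0.042 F [-0.2  0.1  0.5] q6 [ -9. -13.]
shift(now) [-0.0014  0.0188  0.0001] shift(after turn) [-0.0014  0.0188  0.0001] turn [ 0.1  -0.01  0.15]
```

View pics/w12.png

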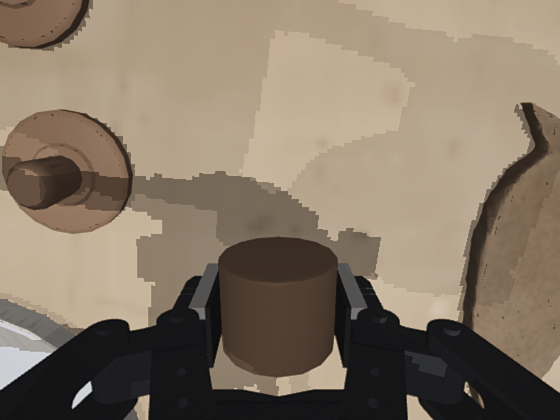

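The cap is held squarely, closed end toward the camera (280,260).

Emit:
{"name": "send_rows", "arguments": {"plan": [{"linear": [-0.0015,0.008,0],"delta_rot": [0,0,0.1],"fingers": 0.03},{"linear": [-0.0004,0.008,0.0003],"delta_rot": [0,0,0],"fingers": 0.03},{"linear": [-0.0002,0.004,0.0003],"delta_rot": [0,0,0],"fingers": 0.03},{"linear": [0,0,0],"delta_rot": [0,0,0],"fingers": 0.03},{"linear": [0,0,0],"delta_rot": [0,0,0],"fingers": 0.03}]}}

```text
clock: 24.45
position: [0.6477, -0.0532, 0.0774]
ee_rot: [0.001, 0.999, 0.04, 0.002]
contact_force: [-0.2, -0.4, -0.1]
width: 0.0418
```

```bash
python3 - <<'E'
from h import *
go([.648,-.058,.0763],4.5)
E
```

```text
t 24.45 p [ 0.6477 -0.0532  0.0774] yaw 4.6 z [ 0.003 -0.002 -1.   ] w 0.0418 F [-0.2 -0.4 -0.1] q6 [-11. -15.]
shift(now) [-0.0001  0.0049  0.0011] shift(after turn) [-0.0001  0.0049  0.0011] turn [ 0.15 -0.17  0.09]
```

Emit:
{"name": "send_rows", "arguments": {"plan": [{"linear": [-0.0004,0.007,0.001],"delta_rot": [0.1,-0.1,0.1],"fingers": 0.03},{"linear": [-0.0003,0.007,0.0004],"delta_rot": [0,0,0],"fingers": 0.03},{"linear": [-0.0003,0.006,0.0003],"delta_rot": [0,0,0],"fingers": 0.03},{"linear": [0,0,0],"delta_rot": [0,0,0],"fingers": 0.03}]}}

```text
clock: 24.78
position: [0.6487, -0.0749, 0.0761]
ee_rot: [0.001, 0.999, 0.04, 0.001]
contact_force: [0.3, -0.4, -0.5]
width: 0.042
```

```bash
python3 - <<'E'
from h import *
go([.6508,-.093,.0763],4.5)
E
```

```text
t 24.78 p [ 0.6487 -0.0749  0.0761] yaw 4.53 z [ 0.002 -0.001 -1.   ] w 0.042 F [ 0.3 -0.4 -0.5] q6 [-13. -17.]
shift(now) [ 0.0007  0.0182 -0.0002] shift(after turn) [ 0.0007  0.0182 -0.0002] turn [ 0.07 -0.12  0.03]
```

Emit:
{"name": "send_rows", "arguments": {"plan": [{"linear": [0.0002,0.007,0.0002],"delta_rot": [0,0,0],"fingers": 0.03},{"linear": [-0.0001,0.006,0.0002],"delta_rot": [0,0,0],"fingers": 0.03},{"linear": [-0.0001,0.004,0.0002],"delta_rot": [0,0,0],"fingers": 0.03},{"linear": [0,0,0],"delta_rot": [0,0,0],"fingers": 0.03},{"linear": [0,0,0],"delta_rot": [0,0,0],"fingers": 0.03}]}}

```text
clock: 25.2
position: [0.6501, -0.0946, 0.0753]
ee_rot: [0.0, 0.999, 0.039, 0.001]
contact_force: [-0.9, -0.2, -0.2]
width: 0.0419
```

```bash
python3 - <<'E'
from h import *
go([.6508,-.093,.0723],4.5)
im=manip.get_image("wrist"); cv2.imwrite("pics/w13.png",im[:,:,::-1])
im=manip.get_image("scene"); cv2.imwrite("pics/s2.png",cv2.resize(im[110:180,300:400,::-1],None,fx=6,fy=6,interpolation=cv2.INTER_CUBIC))
E
```

```text
t 25.2 p [ 0.6501 -0.0946  0.0753] yaw 4.46 z [ 0.002 -0.001 -1.   ] w 0.0419 F [-0.9 -0.2 -0.2] q6 [-14. -19.]
shift(now) [ 0.0008 -0.0015  0.003 ] shift(after turn) [ 0.0008 -0.0015  0.003 ] turn [ 0.05 -0.11 -0.04]
```

Emit:
{"name": "send_rows", "arguments": {"plan": [{"linear": [0,0,0.003],"delta_rot": [0,0,0],"fingers": 0.03},{"linear": [0,0,0],"delta_rot": [0,0,0],"fingers": 0.065},{"linear": [0,0,0],"delta_rot": [0,0,0],"fingers": 0.065},{"linear": [0,0,0],"delta_rot": [0,0,0],"fingers": 0.065},{"linear": [0,0,0],"delta_rot": [0,0,0],"fingers": 0.065},{"linear": [0,0,-0.015],"delta_rot": [0,0,0],"fingers": 0.065},{"linear": [0,0,-0.025],"delta_rot": [0,0,0],"fingers": 0.065},{"linear": [0,0,-0.03],"delta_rot": [0,0,0],"fingers": 0.065},{"linear": [0,0,-0.03],"delta_rot": [0,0,0],"fingers": 0.065},{"linear": [0,0,-0.03],"delta_rot": [0,0,0],"fingers": 0.065},{"linear": [0,0,0],"delta_rot": [0,0,0],"fingers": 0.065},{"linear": [0,0,0],"delta_rot": [0,0,0],"fingers": 0.065}]}}

```text
clock: 26.3
position: [0.6487, -0.0918, 0.2061]
ee_rot: [-0.001, 0.999, 0.04, -0.001]
contact_force: [-0.4, 0.3, 0.5]
width: 0.0651
```

```bash
python3 - <<'E'
from h import *
go([.47,.03,.30],0)
c=cam("wrist"); np.savez("cw5.npz",*c)
im=manip.get_image("wrist"); cv2.imwrite("pics/w14.png",im[:,:,::-1])
E
```

```text
t 26.3 p [ 0.6487 -0.0918  0.2061] yaw 4.63 z [-0.003  0.001 -1.   ] w 0.0651 F [-0.4  0.3  0.5] q6 [-14. -19.]
shift(now) [-0.1686 -0.1359 -0.0933] shift(after turn) [-0.1787 -0.1218 -0.0939] turn [-0.06  0.17  4.63]
```

View pics/w14.png

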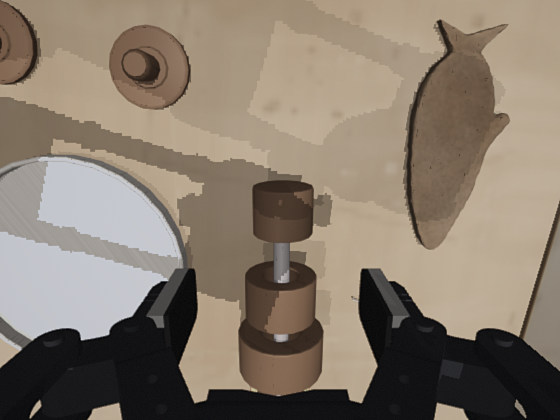

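The rod shows the cap at (283,210), the small ring at (281,295) and the big ring at (281,355), in the right order. Next I'll survey the lids and cross-check the cap's depth.

Emit:
{"name": "send_rows", "arguments": {"plan": [{"linear": [0,0,-0.03],"delta_rot": [0,0.2,4.6],"fingers": 0.065},{"linear": [-0.026,-0.03,-0.02],"delta_rot": [0,0,0],"fingers": 0.065},{"linear": [-0.026,-0.03,-0.02],"delta_rot": [0,0,0],"fingers": 0.065},{"linear": [-0.026,-0.03,-0.015],"delta_rot": [0,0,0],"fingers": 0.065},{"linear": [-0.026,-0.03,-0.015],"delta_rot": [0,0,0],"fingers": 0.065},{"linear": [-0.026,-0.03,-0.015],"delta_rot": [0,0,0],"fingers": 0.065},{"linear": [-0.026,-0.03,-0.015],"delta_rot": [0,0,0],"fingers": 0.065},{"linear": [-0.015,-0.03,-0.01],"delta_rot": [0,0,0],"fingers": 0.065},{"linear": [0,0,0],"delta_rot": [0,0,0],"fingers": 0.065},{"linear": [0,0,0],"delta_rot": [0,0,0],"fingers": 0.065}]}}

```text
clock: 27.18
position: [0.4745, 0.1194, 0.3364]
ee_rot: [-0.003, 1.0, -0.003, -0.009]
contact_force: [0.4, -0.5, -0.2]
width: 0.0647
```

```bash
cat >> h.py <<'E'
A=np.linspace(0,2*np.pi,60)
def cyl(r,z): return np.c_[r*np.cos(A),r*np.sin(A),0*A+z]
LID=np.vstack([cyl(.0275,0),cyl(.031,.0035),cyl(.031,.0085),cyl(.0275,.012),cyl(.011,.012),cyl(.011,.04)])
def sil(c,M,x,y,z0=0):
    h=cv2.convexHull(px(c,M+[x,y,z0]).astype(np.float32)); im=np.zeros((420,560),np.uint8); cv2.fillConvexPoly(im,np.round(h*16).astype(np.int32),255,shift=4); return im>0
def fit(c,mask,M=LID,z0=0,valid=None):
    m=mask if valid is None else mask&valid
    q=np.argwhere(m).mean(0)[::-1]; xy=w(c,q,z0+.015)[0]
    for _ in range(6):
        s=sil(c,M,*xy,z0); s=s if valid is None else s&valid
        if s.sum()<20: break
        e=np.argwhere(s).mean(0)[::-1]; xy=xy+(w(c,q,z0+.012)-w(c,e,z0+.012))[0]
    return xy,(s&m).sum()/max(1,(s|m).sum())
def lids(n="wrist"):
    c=cam(n); im=manip.get_image(n); out=[]
    for d in manip.masks_of("lid_1",n):
        m=d["pixels"]; k=im[m].mean(0)
        xy,i=fit(c,m); e=d["extent"]
        print("lid" if k[0]>k[2] else "BLUE",xy.round(4),"iou",round(i,2),"p",round(d["p"],2),np.round(e).astype(int))
    return im
E
python3 - <<'E'
from h import *
pose(); im=lids(); cv2.imwrite("pics/w15.png",im[:,:,::-1])
z=np.load("cw5.npz"); c=[z[k] for k in z.files]
print("cap ends (top) -y, +y",w(c,[(283,242),(283,187)],.083).round(4).tolist())
E
```

```text
t 27.18 p [0.4745 0.1194 0.3364] yaw -0.39 z [-0.019  0.005 -1.   ] w 0.0647 F [ 0.4 -0.5 -0.2] q6 [6. 6.]
lid [0.4277 0.1861] iou 0.93 p 0.96 [212  82 270 138]
lid [ 0.5393 -0.0047] iou 0.93 p 0.95 [310 239 358 287]
BLUE [0.3175 0.1453] iou 0.97 p 0.87 [122 116 180 168]
lid [0.524  0.0835] iou 0.94 p 0.84 [301 169 349 218]
lid [0.4202 0.0043] iou 0.94 p 0.8 [218 231 266 278]
lid [0.5226 0.1932] iou 0.96 p 0.63 [294  71 353 127]
cap ends (top) -y, +y [[0.6533, -0.1124], [0.65, -0.0743]]
```

The cap's open end is at y=−0.112 and the tip at −0.084, so about 28 mm of rod is inside. Now the lids, starting with a hover and a close measurement.

Emit:
{"name": "send_rows", "arguments": {"plan": [{"linear": [-0.005,0.01,0.02],"delta_rot": [-0.3,1.1,0],"fingers": 0.055},{"linear": [-0.01,0.019,0.03],"delta_rot": [0,0,0],"fingers": 0.055},{"linear": [-0.01,0.019,0.03],"delta_rot": [0,0,0],"fingers": 0.055},{"linear": [-0.01,0.019,0.03],"delta_rot": [0,0,0],"fingers": 0.055},{"linear": [-0.01,0.019,0.03],"delta_rot": [0,0,0],"fingers": 0.055},{"linear": [-0.005,0.012,0.015],"delta_rot": [0,0,0],"fingers": 0.055},{"linear": [0,0,0],"delta_rot": [0,0,0],"fingers": 0.055},{"linear": [0,0,0],"delta_rot": [0,0,0],"fingers": 0.055}]}}

```text
clock: 27.95
position: [0.4258, 0.0096, 0.1675]
ee_rot: [0.0, 1.0, -0.01, -0.003]
contact_force: [-0.4, 0.2, -0.2]
width: 0.055
```

```bash
python3 - <<'E'
from h import *
im=lids(); cv2.imwrite("pics/w16.png",im[:,:,::-1])
go([.421,.006,.053],0)
E
```

```text
lid [0.5241 0.0842] iou 0.97 p 0.92 [371  45 463 138]
BLUE [0.3173 0.1459] iou 0.97 p 0.86 [ 62   0 162  50]
lid [0.4199 0.0049] iou 0.98 p 0.78 [235 164 313 246]
lid [ 0.54   -0.0043] iou 0.98 p 0.6 [386 174 470 254]
t 28.05 p [0.4269 0.0103 0.1687] yaw -1.02 z [-0.004 -0.001 -1.   ] w 0.0551 F [0.2 0.6 1.6] q6 [-8. -7.]
shift(now) [-0.0054  0.0043  0.1157] shift(after turn) [-0.0059  0.0043  0.1157] turn [ 0.07  0.23 -1.02]
```

View pics/w16.png

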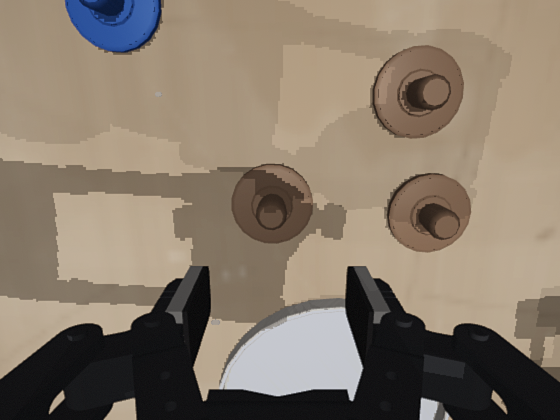

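Lid 1 is centred at (271,203), with both fits agreeing to 1 mm. Descending.

Emit:
{"name": "send_rows", "arguments": {"plan": [{"linear": [-0.004,0.003,0.015],"delta_rot": [0,0.2,-1],"fingers": 0.055},{"linear": [-0.003,0.002,0.025],"delta_rot": [0,0,0],"fingers": 0.055},{"linear": [0,0,0.025],"delta_rot": [0,0,0],"fingers": 0.055},{"linear": [0,0,0.02],"delta_rot": [0,0,0],"fingers": 0.055},{"linear": [0,0,0.01],"delta_rot": [0,0,0],"fingers": 0.055},{"linear": [0,0,0.004],"delta_rot": [0,0,0],"fingers": 0.055},{"linear": [0,0,0],"delta_rot": [0,0,0],"fingers": 0.055},{"linear": [0,0,0],"delta_rot": [0,0,0],"fingers": 0.055}]}}

```text
clock: 28.72
position: [0.4382, 0.0067, 0.0761]
ee_rot: [0.002, 1.0, 0.002, 0.015]
contact_force: [0.9, -0.5, 0.1]
width: 0.0552
```

```bash
python3 - <<'E'
from h import *
go([.420,.005,.053],0)
E
```

```text
t 28.72 p [0.4382 0.0067 0.0761] yaw 0.28 z [ 0.03  -0.003 -1.   ] w 0.0552 F [ 0.9 -0.5  0.1] q6 [-8. -9.]
shift(now) [-0.0189  0.0016  0.0226] shift(after turn) [-0.0182  0.0017  0.0231] turn [ 0.2  -1.74  0.28]
```

Emit:
{"name": "send_rows", "arguments": {"plan": [{"linear": [-0.012,0.001,0.004],"delta_rot": [0.2,-1.7,0.3],"fingers": 0.055},{"linear": [-0.006,0.001,0.008],"delta_rot": [0,-0.2,0],"fingers": 0.055},{"linear": [-0.001,0,0.007],"delta_rot": [0,-0.1,0],"fingers": 0.055},{"linear": [0,0,0.001],"delta_rot": [0,0,0],"fingers": 0.055},{"linear": [0,0,0],"delta_rot": [0,0,0],"fingers": 0.055}]}}

```text
clock: 29.13
position: [0.4206, 0.0046, 0.0572]
ee_rot: [0.0, 1.0, 0.0, -0.0]
contact_force: [0.8, 0.3, 0.2]
width: 0.0548
```

```bash
python3 - <<'E'
from h import *
go([.420,.005,.053],0)
E
```

```text
t 29.13 p [0.4206 0.0046 0.0572] yaw 0.01 z [-0.    -0.001 -1.   ] w 0.0548 F [0.8 0.3 0.2] q6 [-9. -9.]
shift(now) [-0.0006 -0.0004  0.0042] shift(after turn) [-0.0006 -0.0004  0.0042] turn [0.04 0.01 0.01]
```

Emit:
{"name": "send_rows", "arguments": {"plan": [{"linear": [0,0,0.004],"delta_rot": [0,0,0],"fingers": 0.055},{"linear": [0,0,0],"delta_rot": [0,0,0],"fingers": 0.01},{"linear": [0,0,0],"delta_rot": [0,0,0],"fingers": 0.01},{"linear": [0,0,0],"delta_rot": [0,0,0],"fingers": 0.01},{"linear": [0,0,0],"delta_rot": [0,0,0],"fingers": 0.01},{"linear": [0,0,0],"delta_rot": [0,0,0],"fingers": 0.01},{"linear": [0,0,0],"delta_rot": [0,0,0],"fingers": 0.01}], "force": 40}}

```text
clock: 29.72
position: [0.4208, 0.0044, 0.053]
ee_rot: [0.0, 1.0, -0.0, 0.0]
contact_force: [0.7, -0.3, -0.6]
width: 0.0194
```

Emit:
{"name": "send_rows", "arguments": {"plan": [{"linear": [0,0,-0.01],"delta_rot": [0,0,0],"fingers": 0.01},{"linear": [0.004,0,-0.03],"delta_rot": [0,0.4,0],"fingers": 0.01},{"linear": [0.006,0.01,-0.03],"delta_rot": [0,0.4,0],"fingers": 0.01},{"linear": [0.006,0.03,-0.03],"delta_rot": [0,0.4,0],"fingers": 0.01},{"linear": [0.006,0.036,-0.03],"delta_rot": [0,0.4,0],"fingers": 0.01},{"linear": [0.006,0.036,-0.02],"delta_rot": [0,0,0],"fingers": 0.01},{"linear": [0.006,0.036,-0.02],"delta_rot": [0,0,0],"fingers": 0.01},{"linear": [0.006,0.036,-0.02],"delta_rot": [0,0,0],"fingers": 0.01},{"linear": [0.006,0.036,-0.01],"delta_rot": [0,0,0],"fingers": 0.01},{"linear": [0,0.02,0],"delta_rot": [0,0,0],"fingers": 0.01},{"linear": [0,0,0],"delta_rot": [0,0,0],"fingers": 0.01},{"linear": [0,0,0],"delta_rot": [0,0,0],"fingers": 0.01}]}}

```text
clock: 30.72
position: [0.4626, -0.2408, 0.2576]
ee_rot: [0.003, 1.0, 0.002, 0.013]
contact_force: [0.5, 0.4, -1.0]
width: 0.0193
```

```bash
cat >> h.py <<'E'
TIN=np.vstack([cyl(.102,0),cyl(.102,.018)])
E
python3 - <<'E'
from h import *
pose(); c=cam("wrist"); im=manip.get_image("wrist"); cv2.imwrite("pics/w17.png",im[:,:,::-1])
for d in manip.masks_of("tin","wrist"):
    xy,i=fit(c,d["pixels"],TIN); print("tin",xy.round(4),"iou",round(i,3),"p",round(d["p"],2),np.round(d["extent"]))
E
```

```text
t 30.72 p [ 0.4626 -0.2408  0.2576] yaw 0.18 z [ 0.027 -0.007 -1.   ] w 0.0193 F [ 0.5  0.4 -1. ] q6 [-36. -36.]
tin [ 0.4688 -0.1737] iou 0.928 p 0.92 [166.   0. 388. 211.]
```

```bash
python3 - <<'E'
from h import *
from scipy.optimize import minimize
c=cam("wrist"); im=manip.get_image("wrist")
m=[d for d in manip.masks_of("tin","wrist")][0]["pixels"]
ys,xs=np.where(m); print("touch top",(ys==0).sum(), "extent",xs.min(),xs.max(),ys.min(),ys.max())
s=sil(c,TIN,.4688,-.1737); a=np.where(s); print("model",a[1].min(),a[1].max(),a[0].min(),a[0].max(), "area",m.sum(),s.sum())
# edge-based: grey/tan boundary, rows/cols of bluish pixels
b=(im[:,:,2].astype(int)-im[:,:,0]>-10)&(im.sum(2)>150); b[230:]=0; b[:, :140]=0; b[:,430:]=0
n,l,st,_=cv2.connectedComponentsWithStats(b.astype(np.uint8)); k=1+st[1:,4].argmax(); print("colour comp",st[k])
cm=l==k; h=cv2.convexHull(np.argwhere(cm)[:,::-1].astype(np.int32)); f=np.zeros((420,560),np.uint8); cv2.fillConvexPoly(f,h,1); f=f>0
for r,z in((.098,.004),(.102,.018)):
    xy,i=fit(c,f,cyl(r,z)); print("floor/rim",r,xy.round(4),round(i,3))
lids("top")
c=cam("top")
for d in manip.masks_of("tin","top")[:1]: print("tin top",fit(c,d["pixels"],TIN))
E
```

```text
touch top 102 extent 167 389 0 207
model 166 391 0 214 area 37820 39871
colour comp [  167     0   223   209 36225]
floor/rim 0.098 [ 0.4693 -0.1785] 0.896
floor/rim 0.102 [ 0.469  -0.1769] 0.965
lid [0.5438 0.0009] iou 0.95 p 0.85 [320 198 346 220]
lid [0.4307 0.1924] iou 0.91 p 0.77 [260 237 277 252]
BLUE [0.3232 0.1495] iou 0.93 p 0.77 [272 268 291 290]
lid [ 0.4806 -0.2783] iou 0.6 p 0.75 [415 218 433 242]
lid [0.5253 0.1971] iou 0.91 p 0.66 [260 201 279 222]
lid [0.5276 0.0871] iou 0.86 p 0.6 [295 203 313 222]
lid [0.5356 0.294 ] iou 0.82 p 0.55 [227 199 247 219]
lid [ 0.667  -0.1008] iou 0.62 p 0.18 [359 162 372 178]
tin top (array([ 0.47242437, -0.17191107]), np.float64(0.9212072649572649))
```

The tin centre comes out at (0.469, −0.1765): the wrist rim fit and the bias-corrected top view agree. Slots will be 72° apart at r=65 mm. Lowering the first lid to the −y slot.

Emit:
{"name": "send_rows", "arguments": {"plan": [{"linear": [0.003,0,0.01],"delta_rot": [0.3,-1.5,0],"fingers": 0.01},{"linear": [0,0,0.03],"delta_rot": [0,-0.4,0],"fingers": 0.01},{"linear": [-0.003,0,0.03],"delta_rot": [0,-0.4,0],"fingers": 0.01},{"linear": [-0.003,0,0.03],"delta_rot": [0,-0.4,0],"fingers": 0.01},{"linear": [-0.003,0,0.03],"delta_rot": [0,-0.4,0],"fingers": 0.01},{"linear": [-0.002,0,0.015],"delta_rot": [0,0,0],"fingers": 0.01},{"linear": [0,0,0],"delta_rot": [0,0,0],"fingers": 0.01},{"linear": [0,0,0],"delta_rot": [0,0,0],"fingers": 0.01}]}}

```text
clock: 31.73
position: [0.4564, -0.2346, 0.1048]
ee_rot: [0.0, 1.0, 0.007, -0.016]
contact_force: [1.2, -0.5, -0.2]
width: 0.0195
```

```bash
python3 - <<'E'
from h import *
go([.469,-.2415,.058],0)
E
```

```text
t 31.73 p [ 0.4564 -0.2346  0.1048] yaw 0.82 z [-0.033 -0.001 -0.999] w 0.0195 F [ 1.2 -0.5 -0.2] q6 [-34. -34.]
shift(now) [0.014  0.007  0.0464] shift(after turn) [0.0126 0.0069 0.0468] turn [0.05 1.87 0.82]
```

Emit:
{"name": "send_rows", "arguments": {"plan": [{"linear": [0.008,0.004,0.008],"delta_rot": [0,1.9,0.8],"fingers": 0.01},{"linear": [0.004,0.003,0.01],"delta_rot": [0,0,0],"fingers": 0.01},{"linear": [0,0,0.01],"delta_rot": [0,0,0],"fingers": 0.01},{"linear": [0,0,0.003],"delta_rot": [0,0,0],"fingers": 0.01},{"linear": [0,0,0],"delta_rot": [0,0,0],"fingers": 0.01},{"linear": [0,0,0],"delta_rot": [0,0,0],"fingers": 0.01}]}}

```text
clock: 32.23
position: [0.4726, -0.2425, 0.0747]
ee_rot: [0.002, 1.0, 0.001, 0.002]
contact_force: [-0.8, 0.4, -0.2]
width: 0.0191
```

```bash
python3 - <<'E'
from h import *
go([.469,-.2415,.058],0)
E
```

```text
t 32.23 p [ 0.4726 -0.2425  0.0747] yaw 0.16 z [ 0.004 -0.004 -1.   ] w 0.0191 F [-0.8  0.4 -0.2] q6 [-35. -35.]
shift(now) [-0.0037 -0.001   0.0167] shift(after turn) [-0.0036 -0.001   0.0167] turn [ 0.23 -0.25  0.16]
```

Emit:
{"name": "send_rows", "arguments": {"plan": [{"linear": [-0.0035,-0.001,0.006],"delta_rot": [0.2,-0.3,0],"fingers": 0.01},{"linear": [0,0,0.007],"delta_rot": [0,0,0],"fingers": 0.01},{"linear": [-0.0005,0,0.003],"delta_rot": [0,0,0],"fingers": 0.01},{"linear": [0,0,0],"delta_rot": [0,0,0],"fingers": 0.01},{"linear": [0,0,0],"delta_rot": [0,0,0],"fingers": 0.01}]}}

```text
clock: 32.65
position: [0.4685, -0.2415, 0.0583]
ee_rot: [0.001, 1.0, 0.002, -0.0]
contact_force: [1.0, -0.6, -0.5]
width: 0.0194
```

Emit:
{"name": "send_rows", "arguments": {"plan": [{"linear": [0,0,0],"delta_rot": [0,0,0],"fingers": 0.04},{"linear": [0,0,0],"delta_rot": [0,0,0],"fingers": 0.04},{"linear": [0,0,0],"delta_rot": [0,0,0],"fingers": 0.04},{"linear": [0,0,-0.01],"delta_rot": [0,0,0],"fingers": 0.04},{"linear": [0.001,0,-0.025],"delta_rot": [0,0.2,0],"fingers": 0.04},{"linear": [0.002,0,-0.03],"delta_rot": [0,0.2,0],"fingers": 0.055}]}}

```text
clock: 33.15
position: [0.4681, -0.2393, 0.1214]
ee_rot: [-0.003, 1.0, 0.001, -0.002]
contact_force: [-0.8, -0.7, -0.7]
width: 0.0508
```

Emit:
{"name": "send_rows", "arguments": {"plan": [{"linear": [0.01,-0.034,-0.01],"delta_rot": [0,0,0],"fingers": 0.055},{"linear": [0.011,-0.034,0],"delta_rot": [0,0,0],"fingers": 0.055},{"linear": [0.011,-0.034,0],"delta_rot": [0,0,0],"fingers": 0.055},{"linear": [0.011,-0.034,0],"delta_rot": [0,0,0],"fingers": 0.055},{"linear": [0.011,-0.034,0],"delta_rot": [0,0,0],"fingers": 0.055},{"linear": [0.011,-0.03,0],"delta_rot": [0,0,0],"fingers": 0.055},{"linear": [0.005,-0.015,0],"delta_rot": [0,0,0],"fingers": 0.055},{"linear": [0,0,0],"delta_rot": [0,0,0],"fingers": 0.055},{"linear": [0,0,0],"delta_rot": [0,0,0],"fingers": 0.055}]}}

```text
clock: 33.9
position: [0.5492, -0.0205, 0.1502]
ee_rot: [0.004, 1.0, -0.001, 0.013]
contact_force: [0.4, -0.7, 0.3]
width: 0.0551
```

```bash
python3 - <<'E'
from h import *
lids(); go([.540,-.0045,.053],0)
E
```

```text
lid [ 0.5391 -0.0042] iou 0.99 p 0.75 [212 139 300 225]
lid [0.5233 0.0843] iou 0.98 p 0.56 [180   1 278  96]
t 34.0 p [ 0.549  -0.0216  0.1499] yaw -0.23 z [ 0.026 -0.007 -1.   ] w 0.0553 F [-0.2  0.5  0.1] q6 [-9. -9.]
shift(now) [-0.0116 -0.0177  0.0965] shift(after turn) [-0.009  -0.0171  0.0969] turn [ 0.4  -1.5  -0.24]
```

Emit:
{"name": "send_rows", "arguments": {"plan": [{"linear": [-0.006,-0.009,0.01],"delta_rot": [0.4,-1.5,-0.2],"fingers": 0.055},{"linear": [-0.003,-0.008,0.02],"delta_rot": [0,0,0],"fingers": 0.055},{"linear": [0,0,0.02],"delta_rot": [0,0,0],"fingers": 0.055},{"linear": [0,0,0.02],"delta_rot": [0,0,0],"fingers": 0.055},{"linear": [0,0,0.008],"delta_rot": [0,0,0],"fingers": 0.055},{"linear": [0,0,0],"delta_rot": [0,0,0],"fingers": 0.055},{"linear": [0,0,0],"delta_rot": [0,0,0],"fingers": 0.055}]}}

```text
clock: 34.58
position: [0.5364, -0.0097, 0.0676]
ee_rot: [-0.0, 1.0, -0.006, -0.004]
contact_force: [-0.1, 0.4, -0.6]
width: 0.055
```

```bash
python3 - <<'E'
from h import *
go([.539,-.004,.053],0)
E
```

```text
t 34.58 p [ 0.5364 -0.0097  0.0676] yaw -0.65 z [-0.008  0.001 -1.   ] w 0.055 F [-0.1  0.4 -0.6] q6 [-8. -8.]
shift(now) [ 0.0026 -0.0057  0.0146] shift(after turn) [ 0.0026 -0.0057  0.0146] turn [-0.04  0.48 -0.65]
```

Emit:
{"name": "send_rows", "arguments": {"plan": [{"linear": [0.0025,-0.005,0.004],"delta_rot": [0,0.5,-0.6],"fingers": 0.055},{"linear": [0,-0.0005,0.006],"delta_rot": [0,0,0],"fingers": 0.055},{"linear": [0,0,0.004],"delta_rot": [0,0,0],"fingers": 0.055},{"linear": [0,0,0],"delta_rot": [0,0,0],"fingers": 0.055},{"linear": [0,0,0],"delta_rot": [0,0,0],"fingers": 0.055}]}}

```text
clock: 35.0
position: [0.5411, -0.0047, 0.0548]
ee_rot: [-0.0, 1.0, -0.001, 0.003]
contact_force: [0.3, -0.0, 0.1]
width: 0.0551
```

Emit:
{"name": "send_rows", "arguments": {"plan": [{"linear": [0,0,0],"delta_rot": [0,0,0],"fingers": 0.01},{"linear": [0,0,0],"delta_rot": [0,0,0],"fingers": 0.01},{"linear": [0,0,0],"delta_rot": [0,0,0],"fingers": 0.01},{"linear": [0,0,0],"delta_rot": [0,0,0],"fingers": 0.01},{"linear": [0,0,0],"delta_rot": [0,0,0],"fingers": 0.01},{"linear": [0,0,0],"delta_rot": [0,0,0],"fingers": 0.01}]}}

```text
clock: 35.5
position: [0.5418, -0.0047, 0.0561]
ee_rot: [0.0, 1.0, -0.001, 0.004]
contact_force: [-0.5, -0.6, -0.8]
width: 0.0192
```

Emit:
{"name": "send_rows", "arguments": {"plan": [{"linear": [0,0,-0.01],"delta_rot": [0,0,0],"fingers": 0.01},{"linear": [0,0.005,-0.025],"delta_rot": [0,0,0],"fingers": 0.01},{"linear": [0,0.025,-0.025],"delta_rot": [0,0,0],"fingers": 0.01},{"linear": [0,0.035,-0.01],"delta_rot": [0,0,0],"fingers": 0.01},{"linear": [0,0.035,0],"delta_rot": [0,0,0],"fingers": 0.01},{"linear": [-0.002,0.035,0],"delta_rot": [0,0,0],"fingers": 0.01},{"linear": [-0.002,0.025,0],"delta_rot": [0,0,0],"fingers": 0.01},{"linear": [0,0.015,0],"delta_rot": [0,0,0],"fingers": 0.01},{"linear": [0,0,0],"delta_rot": [0,0,0],"fingers": 0.01},{"linear": [0,0,0],"delta_rot": [0,0,0],"fingers": 0.01}]}}

```text
clock: 36.33
position: [0.5377, -0.1873, 0.1355]
ee_rot: [0.002, 1.0, 0.001, 0.006]
contact_force: [-0.1, 0.5, 0.4]
width: 0.0186
```

```bash
python3 - <<'E'
from h import *
go([.5308,-.1966,.075],0)
E
```

```text
t 36.33 p [ 0.5377 -0.1873  0.1355] yaw 0.13 z [ 0.012 -0.004 -1.   ] w 0.0186 F [-0.1  0.5  0.4] q6 [-26. -26.]
shift(now) [-0.0076  0.009   0.0605] shift(after turn) [-0.0069  0.0093  0.0605] turn [ 0.24 -0.69  0.13]
```

Emit:
{"name": "send_rows", "arguments": {"plan": [{"linear": [-0.004,0.005,0.01],"delta_rot": [0.2,-0.7,0],"fingers": 0.01},{"linear": [-0.003,0.004,0.018],"delta_rot": [0,0,0],"fingers": 0.01},{"linear": [0,0,0.018],"delta_rot": [0,0,0],"fingers": 0.01},{"linear": [0,0,0.006],"delta_rot": [0,0,0],"fingers": 0.01},{"linear": [0,0,0],"delta_rot": [0,0,0],"fingers": 0.01},{"linear": [0,0,0],"delta_rot": [0,0,0],"fingers": 0.01}]}}

```text
clock: 36.83
position: [0.5296, -0.1919, 0.0812]
ee_rot: [-0.001, 1.0, 0.004, -0.002]
contact_force: [0.4, 0.0, -1.4]
width: 0.0189
```

```bash
python3 - <<'E'
from h import *
go([.5308,-.1966,.061],0)
E
```

```text
t 36.83 p [ 0.5296 -0.1919  0.0812] yaw 0.43 z [-0.003  0.002 -1.   ] w 0.0189 F [ 0.4  0.  -1.4] q6 [-27. -27.]
shift(now) [0.0012 0.0047 0.0202] shift(after turn) [0.0012 0.0047 0.0202] turn [-0.12  0.2   0.43]
```

Emit:
{"name": "send_rows", "arguments": {"plan": [{"linear": [0.001,0.0045,0.007],"delta_rot": [0,0.2,0.4],"fingers": 0.01},{"linear": [0,0,0.008],"delta_rot": [0,0,0],"fingers": 0.01},{"linear": [0,0,0.004],"delta_rot": [0,0,0],"fingers": 0.01},{"linear": [0,0,0.001],"delta_rot": [0,0,0],"fingers": 0.01},{"linear": [0,0,0],"delta_rot": [0,0,0],"fingers": 0.01},{"linear": [0,0,0],"delta_rot": [0,0,0],"fingers": 0.01}]}}

```text
clock: 37.33
position: [0.5322, -0.196, 0.061]
ee_rot: [-0.0, 1.0, 0.001, 0.001]
contact_force: [-0.5, 0.1, -0.1]
width: 0.0187
```

Emit:
{"name": "send_rows", "arguments": {"plan": [{"linear": [0,0,0],"delta_rot": [0,0,0],"fingers": 0.04},{"linear": [0,0,0],"delta_rot": [0,0,0],"fingers": 0.04},{"linear": [0,0,0],"delta_rot": [0,0,0],"fingers": 0.04},{"linear": [0,0,-0.01],"delta_rot": [0,0,0],"fingers": 0.04},{"linear": [0.001,0,-0.025],"delta_rot": [0,0.2,0],"fingers": 0.04},{"linear": [0.002,0,-0.03],"delta_rot": [0,0.2,0],"fingers": 0.055}]}}

```text
clock: 37.83
position: [0.5316, -0.1946, 0.1243]
ee_rot: [-0.003, 1.0, 0.001, -0.0]
contact_force: [0.9, -0.4, 0.1]
width: 0.0507
```

Emit:
{"name": "send_rows", "arguments": {"plan": [{"linear": [0,-0.034,-0.01],"delta_rot": [0,0,0],"fingers": 0.055},{"linear": [-0.001,-0.036,0],"delta_rot": [0,0,0],"fingers": 0.055},{"linear": [-0.001,-0.036,0],"delta_rot": [0,0,0],"fingers": 0.055},{"linear": [-0.001,-0.036,0],"delta_rot": [0,0,0],"fingers": 0.055},{"linear": [-0.001,-0.036,0],"delta_rot": [0,0,0],"fingers": 0.055},{"linear": [-0.001,-0.036,0],"delta_rot": [0,0,0],"fingers": 0.055},{"linear": [0,-0.036,0],"delta_rot": [0,0,0],"fingers": 0.055},{"linear": [0,-0.02,0],"delta_rot": [0,0,0],"fingers": 0.055},{"linear": [0,-0.01,0],"delta_rot": [0,0,0],"fingers": 0.055},{"linear": [0,0,0],"delta_rot": [0,0,0],"fingers": 0.055},{"linear": [0,0,0],"delta_rot": [0,0,0],"fingers": 0.055}]}}

```text
clock: 38.75
position: [0.536, 0.0918, 0.1542]
ee_rot: [0.002, 1.0, -0.002, 0.017]
contact_force: [0.7, 0.3, -0.3]
width: 0.0549
```

```bash
python3 - <<'E'
from h import *
lids(); go([.5235,.0843,.055],0)
E
```

```text
lid [0.4272 0.1863] iou 0.99 p 0.92 [ 48   8 153 115]
lid [0.5223 0.1937] iou 0.98 p 0.87 [199   0 296 103]
lid [0.5234 0.0834] iou 0.97 p 0.83 [213 169 298 252]
t 38.85 p [0.5361 0.0909 0.154 ] yaw -0.28 z [ 0.034 -0.004 -0.999] w 0.0551 F [-0.2 -0.   0.6] q6 [2. 3.]
shift(now) [-0.016   0.0063  0.0985] shift(after turn) [-0.0126  0.0066  0.099 ] turn [ 0.22 -1.98 -0.28]
```

Emit:
{"name": "send_rows", "arguments": {"plan": [{"linear": [-0.008,0.004,0.01],"delta_rot": [0.2,-2,-0.3],"fingers": 0.055},{"linear": [-0.004,0.002,0.02],"delta_rot": [0,0,0],"fingers": 0.055},{"linear": [0,0,0.02],"delta_rot": [0,0,0],"fingers": 0.055},{"linear": [0,0,0.02],"delta_rot": [0,0,0],"fingers": 0.055},{"linear": [0,0,0.01],"delta_rot": [0,0,0],"fingers": 0.055},{"linear": [0,0,0],"delta_rot": [0,0,0],"fingers": 0.055},{"linear": [0,0,0],"delta_rot": [0,0,0],"fingers": 0.055}]}}

```text
clock: 39.43
position: [0.5223, 0.0729, 0.0679]
ee_rot: [0.001, 1.0, -0.005, -0.006]
contact_force: [0.7, 0.0, 0.0]
width: 0.0549
```

```bash
python3 - <<'E'
from h import *
go([.5234,.0836,.055],0)
E
```

```text
t 39.43 p [0.5223 0.0729 0.0679] yaw -0.61 z [-0.013 -0.003 -1.   ] w 0.0549 F [0.7 0.  0. ] q6 [0. 1.]
shift(now) [ 0.0012 -0.0108  0.0128] shift(after turn) [ 0.0011 -0.0107  0.0129] turn [ 0.16  0.72 -0.61]
```

Emit:
{"name": "send_rows", "arguments": {"plan": [{"linear": [0.001,-0.006,0.002],"delta_rot": [0.2,0.7,-0.6],"fingers": 0.055},{"linear": [0,-0.004,0.005],"delta_rot": [0,0,0],"fingers": 0.055},{"linear": [0,0,0.005],"delta_rot": [0,0,0],"fingers": 0.055},{"linear": [0,0,0.001],"delta_rot": [0,0,0],"fingers": 0.055},{"linear": [0,0,0],"delta_rot": [0,0,0],"fingers": 0.055},{"linear": [0,0,0],"delta_rot": [0,0,0],"fingers": 0.055}]}}

```text
clock: 39.93
position: [0.5248, 0.082, 0.0553]
ee_rot: [-0.0, 1.0, -0.001, 0.001]
contact_force: [-0.9, -0.1, 0.2]
width: 0.0554
```

Emit:
{"name": "send_rows", "arguments": {"plan": [{"linear": [0,0,0],"delta_rot": [0,0,0],"fingers": 0.01},{"linear": [0,0,0],"delta_rot": [0,0,0],"fingers": 0.01},{"linear": [0,0,0],"delta_rot": [0,0,0],"fingers": 0.01},{"linear": [0,0,0],"delta_rot": [0,0,0],"fingers": 0.01},{"linear": [0,0,0],"delta_rot": [0,0,0],"fingers": 0.01},{"linear": [0,0,0],"delta_rot": [0,0,0],"fingers": 0.01}]}}

```text
clock: 40.43
position: [0.5254, 0.0824, 0.0564]
ee_rot: [-0.0, 1.0, -0.0, 0.003]
contact_force: [-0.6, -0.4, -1.2]
width: 0.019
```

Emit:
{"name": "send_rows", "arguments": {"plan": [{"linear": [0,0,-0.01],"delta_rot": [0,0,0],"fingers": 0.01},{"linear": [0,0.005,-0.025],"delta_rot": [0,0,0],"fingers": 0.01},{"linear": [-0.003,0.025,-0.025],"delta_rot": [0,0,0],"fingers": 0.01},{"linear": [-0.003,0.036,-0.01],"delta_rot": [0,0,0],"fingers": 0.01},{"linear": [-0.003,0.036,0],"delta_rot": [0,0,0],"fingers": 0.01},{"linear": [-0.004,0.036,0],"delta_rot": [0,0,0],"fingers": 0.01},{"linear": [-0.004,0.036,0],"delta_rot": [0,0,0],"fingers": 0.01},{"linear": [-0.002,0.02,0],"delta_rot": [0,0,0],"fingers": 0.01},{"linear": [0,0.01,0],"delta_rot": [0,0,0],"fingers": 0.01},{"linear": [0,0,0],"delta_rot": [0,0,0],"fingers": 0.01},{"linear": [0,0,0],"delta_rot": [0,0,0],"fingers": 0.01}]}}

```text
clock: 41.35
position: [0.5074, -0.1297, 0.136]
ee_rot: [0.001, 1.0, 0.002, 0.006]
contact_force: [0.5, -0.5, -1.1]
width: 0.0189
```

```bash
python3 - <<'E'
from h import *
go([.5072,-.1239,.075],0)
E
```

```text
t 41.35 p [ 0.5074 -0.1297  0.136 ] yaw 0.19 z [ 0.012 -0.002 -1.   ] w 0.0189 F [ 0.5 -0.5 -1.1] q6 [-22. -22.]
shift(now) [-0.0009 -0.006   0.061 ] shift(after turn) [-0.0002 -0.0058  0.061 ] turn [ 0.14 -0.68  0.19]
```

Emit:
{"name": "send_rows", "arguments": {"plan": [{"linear": [0,-0.003,0.01],"delta_rot": [0.1,-0.7,0.2],"fingers": 0.01},{"linear": [0,-0.002,0.018],"delta_rot": [0,0,0],"fingers": 0.01},{"linear": [0,0,0.018],"delta_rot": [0,0,0],"fingers": 0.01},{"linear": [0,0,0.007],"delta_rot": [0,0,0],"fingers": 0.01},{"linear": [0,0,0],"delta_rot": [0,0,0],"fingers": 0.01},{"linear": [0,0,0],"delta_rot": [0,0,0],"fingers": 0.01}]}}

```text
clock: 41.85
position: [0.5081, -0.1157, 0.0796]
ee_rot: [-0.002, 1.0, 0.003, -0.002]
contact_force: [0.6, -1.0, -1.0]
width: 0.0189
```

```bash
python3 - <<'E'
from h import *
go([.5072,-.125,.0614],0)
E
```

```text
t 41.85 p [ 0.5081 -0.1157  0.0796] yaw 0.35 z [-0.003  0.004 -1.   ] w 0.0189 F [ 0.6 -1.  -1. ] q6 [-21. -21.]
shift(now) [-0.0009  0.0094  0.0182] shift(after turn) [-0.0009  0.0093  0.0182] turn [-0.22  0.2   0.35]
```

Emit:
{"name": "send_rows", "arguments": {"plan": [{"linear": [-0.001,0.005,0.004],"delta_rot": [-0.2,0.2,0.3],"fingers": 0.01},{"linear": [0,0.003,0.007],"delta_rot": [0,0,0],"fingers": 0.01},{"linear": [0,0,0.005],"delta_rot": [0,0,0],"fingers": 0.01},{"linear": [0,0,0.001],"delta_rot": [0,0,0],"fingers": 0.01},{"linear": [0,0,0],"delta_rot": [0,0,0],"fingers": 0.01},{"linear": [0,0,0],"delta_rot": [0,0,0],"fingers": 0.01}]}}

```text
clock: 42.35
position: [0.5083, -0.1299, 0.0672]
ee_rot: [0.007, 1.0, 0.004, 0.002]
contact_force: [-0.0, -0.3, -0.3]
width: 0.0191
```

```bash
python3 - <<'E'
from h import *
go([.5072,-.125,.0614],0)
E
```

```text
t 42.35 p [ 0.5083 -0.1299  0.0672] yaw 0.5 z [ 0.004 -0.014 -1.   ] w 0.0191 F [-0.  -0.3 -0.3] q6 [-22. -21.]
shift(now) [-0.0011 -0.005   0.0058] shift(after turn) [-0.0011 -0.0049  0.0058] turn [ 0.81 -0.23  0.5 ]
```

Emit:
{"name": "send_rows", "arguments": {"plan": [{"linear": [-0.001,-0.004,0],"delta_rot": [0.8,-0.2,0.5],"fingers": 0.01},{"linear": [0,-0.0005,0.002],"delta_rot": [0,0,0],"fingers": 0.01},{"linear": [0,0,0.003],"delta_rot": [0,0,0],"fingers": 0.01},{"linear": [0,0,0],"delta_rot": [0,0,0],"fingers": 0.01},{"linear": [0,0,0],"delta_rot": [0,0,0],"fingers": 0.01},{"linear": [0,0,0],"delta_rot": [0,0,0],"fingers": 0.01}]}}

```text
clock: 42.85
position: [0.5084, -0.1303, 0.0655]
ee_rot: [0.004, 1.0, 0.001, 0.002]
contact_force: [-0.3, -1.2, -0.9]
width: 0.0188
```

```bash
python3 - <<'E'
from h import *
go([.5072,-.125,.0614],0)
E
```

```text
t 42.85 p [ 0.5084 -0.1303  0.0655] yaw 0.1 z [ 0.004 -0.008 -1.   ] w 0.0188 F [-0.3 -1.2 -0.9] q6 [-22. -22.]
shift(now) [-0.0012 -0.0054  0.004 ] shift(after turn) [-0.0012 -0.0053  0.0041] turn [ 0.47 -0.22  0.1 ]
```

Emit:
{"name": "send_rows", "arguments": {"plan": [{"linear": [-0.001,-0.005,0],"delta_rot": [0,0,0],"fingers": 0.01},{"linear": [0,-0.002,0.001],"delta_rot": [0.4,0,0],"fingers": 0.01},{"linear": [0,0,0.003],"delta_rot": [0,0,0],"fingers": 0.01},{"linear": [0,0,0],"delta_rot": [0,0,0],"fingers": 0.01},{"linear": [0,0,0],"delta_rot": [0,0,0],"fingers": 0.01}]}}

```text
clock: 43.27
position: [0.5064, -0.1257, 0.0618]
ee_rot: [0.004, 1.0, 0.003, 0.001]
contact_force: [-0.3, -2.5, 0.8]
width: 0.019
```

```bash
python3 - <<'E'
from h import *
go([.5072,-.125,.0614],0)
E
```

```text
t 43.27 p [ 0.5064 -0.1257  0.0618] yaw 0.35 z [ 0.002 -0.008 -1.   ] w 0.019 F [-0.3 -2.5  0.8] q6 [-21. -21.]
shift(now) [ 0.0008 -0.0007  0.0004] shift(after turn) [ 0.0008 -0.0007  0.0004] turn [ 0.43 -0.1   0.35]
```

Emit:
{"name": "send_rows", "arguments": {"plan": [{"linear": [0,0,0],"delta_rot": [0,0,0],"fingers": 0.04},{"linear": [0,0,0],"delta_rot": [0,0,0],"fingers": 0.04},{"linear": [0,0,0],"delta_rot": [0,0,0],"fingers": 0.04},{"linear": [0,0,-0.01],"delta_rot": [0.4,0,0.3],"fingers": 0.04},{"linear": [0.001,0,-0.025],"delta_rot": [0,0.2,0],"fingers": 0.04},{"linear": [0.002,0,-0.03],"delta_rot": [0,0.2,0],"fingers": 0.055}]}}

```text
clock: 43.77
position: [0.5053, -0.1206, 0.1223]
ee_rot: [-0.006, 1.0, -0.001, -0.002]
contact_force: [0.7, 0.4, -0.4]
width: 0.0508
```

Emit:
{"name": "send_rows", "arguments": {"plan": [{"linear": [0,0,-0.03],"delta_rot": [0,0,0],"fingers": 0.055},{"linear": [-0.008,0.034,-0.03],"delta_rot": [0,0,0],"fingers": 0.055},{"linear": [-0.008,0.036,-0.03],"delta_rot": [0,0,0],"fingers": 0.055},{"linear": [-0.008,0.036,-0.02],"delta_rot": [0,0,0],"fingers": 0.055},{"linear": [-0.008,0.03,-0.01],"delta_rot": [0,0,0],"fingers": 0.055},{"linear": [0,0.01,0],"delta_rot": [0,0,0],"fingers": 0.055},{"linear": [0,0,0],"delta_rot": [0,0,0],"fingers": 0.055},{"linear": [0,0,0],"delta_rot": [0,0,0],"fingers": 0.055}]}}

```text
clock: 44.43
position: [0.4781, -0.2642, 0.2473]
ee_rot: [-0.005, 1.0, 0.002, 0.005]
contact_force: [0.7, 1.1, 0.8]
width: 0.0551
```

```bash
cat >> h.py <<'E'
def tin(name):
    p,_=pose(); c=cam("wrist"); im=manip.get_image("wrist"); cv2.imwrite(f"pics/{name}.png",im[:,:,::-1])
    for d in manip.masks_of("lid_1","wrist"):
        a,i=fit(c,d["pixels"]); b,j=fit(c,d["pixels"],z0=.004)
        print("tbl",a.round(4),round(i,2),"tin",b.round(4),round(j,2),"p",round(d["p"],2),np.round(d["extent"]).astype(int))
    for d in manip.masks_of("tin","wrist")[:1]:
        h=cv2.convexHull(np.argwhere(d["pixels"])[:,::-1].astype(np.int32)); f=np.zeros((420,560),np.uint8); cv2.fillConvexPoly(f,h,1)
        v=np.zeros((420,560),bool); v[:235]=1
        print("TIN",fit(c,f>0,TIN,valid=v),np.round(d["extent"]))
E
python3 - <<'E'
from h import *
tin("w18")
E
```

```text
t 44.43 p [ 0.4781 -0.2642  0.2473] yaw 0.24 z [ 0.01   0.011 -1.   ] w 0.0551 F [0.7 1.1 0.8] q6 [-37. -37.]
tbl [ 0.5329 -0.1952] 0.98 tin [ 0.5322 -0.1951] 0.95 p 0.87 [300  73 369 140]
tbl [ 0.5062 -0.1226] 0.99 tin [ 0.5059 -0.1231] 0.98 p 0.71 [269   0 345  60]
tbl [ 0.4678 -0.2412] 0.97 tin [ 0.4679 -0.2407] 0.95 p 0.56 [234 124 300 191]
TIN (array([ 0.46890671, -0.17945344]), np.float64(0.994827629497577)) [147.   0. 383. 202.]
```

View pics/w18.png

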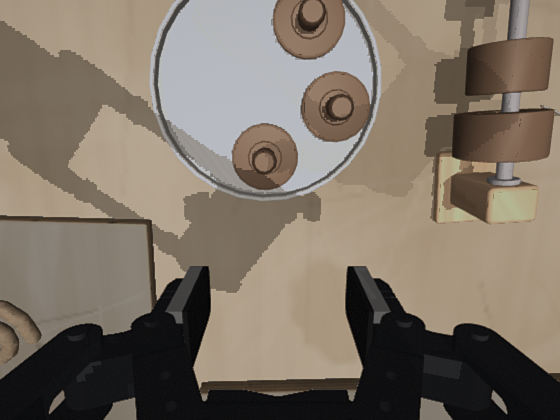

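The three lids lie in the tin at (264,157), (336,106) and (309,27), and the rod with its rings is intact. The refined tin centre is (0.469, −0.1793), fit IoU 0.995. Next lid.

Emit:
{"name": "send_rows", "arguments": {"plan": [{"linear": [0.003,-0.036,0.008],"delta_rot": [-0.6,-0.6,0.2],"fingers": 0.055},{"linear": [0.003,-0.038,0.008],"delta_rot": [0,0,0],"fingers": 0.055},{"linear": [0.003,-0.038,0.008],"delta_rot": [0,0,0],"fingers": 0.055},{"linear": [0.003,-0.038,0.008],"delta_rot": [0,0,0],"fingers": 0.055},{"linear": [0.003,-0.038,0.008],"delta_rot": [0,0,0],"fingers": 0.055},{"linear": [0.003,-0.038,0.008],"delta_rot": [0,0,0],"fingers": 0.055},{"linear": [0.003,-0.038,0.008],"delta_rot": [0,0,0],"fingers": 0.055},{"linear": [0.003,-0.038,0.008],"delta_rot": [0,0,0],"fingers": 0.055},{"linear": [0.003,-0.038,0.008],"delta_rot": [0,0,0],"fingers": 0.055},{"linear": [0.003,-0.038,0.008],"delta_rot": [0,0,0],"fingers": 0.055},{"linear": [0.003,-0.038,0.004],"delta_rot": [0,0,0],"fingers": 0.055},{"linear": [0.003,-0.025,0],"delta_rot": [0,0,0],"fingers": 0.055}]}}

```text
clock: 45.58
position: [0.5012, 0.2042, 0.1511]
ee_rot: [-0.002, 1.0, 0.006, -0.01]
contact_force: [-0.3, -0.9, -0.8]
width: 0.0548
```

Emit:
{"name": "send_rows", "arguments": {"plan": [{"linear": [0.002,-0.01,0],"delta_rot": [0,0,0],"fingers": 0.055},{"linear": [0,0,0],"delta_rot": [0,0,0],"fingers": 0.055},{"linear": [0,0,0],"delta_rot": [0,0,0],"fingers": 0.055}]}}

```text
clock: 45.83
position: [0.498, 0.2245, 0.1479]
ee_rot: [-0.003, 1.0, 0.013, -0.013]
contact_force: [0.8, -0.8, 0.5]
width: 0.0551
```

```bash
python3 - <<'E'
from h import *
lids(); go([.5225,.1937,.055],0)
E
```

```text
lid [0.427  0.1895] iou 0.76 p 0.93 [144 211 230 288]
lid [0.5309 0.2901] iou 0.99 p 0.82 [290  65 384 159]
lid [0.5225 0.1928] iou 0.96 p 0.76 [271 210 358 286]
BLUE [0.3184 0.1465] iou 0.91 p 0.56 [  6 260  93 332]
t 45.93 p [0.4984 0.2231 0.1482] yaw 1.32 z [-0.026  0.005 -1.   ] w 0.055 F [ 0.3 -0.5  0. ] q6 [16. 15.]
shift(now) [0.0258 0.0305 0.0924] shift(after turn) [0.0241 0.0294 0.0932] turn [-0.32  1.5   1.31]
```

Emit:
{"name": "send_rows", "arguments": {"plan": [{"linear": [0.008,0.012,0],"delta_rot": [-0.3,1.5,1.3],"fingers": 0.055},{"linear": [0.01,0.012,0.015],"delta_rot": [0,0,0],"fingers": 0.055},{"linear": [0.005,0.005,0.02],"delta_rot": [0,0,0],"fingers": 0.055},{"linear": [0,0,0.02],"delta_rot": [0,0,0],"fingers": 0.055},{"linear": [0,0,0.013],"delta_rot": [0,0,0],"fingers": 0.055},{"linear": [0,0,0],"delta_rot": [0,0,0],"fingers": 0.055},{"linear": [0,0,0],"delta_rot": [0,0,0],"fingers": 0.055}]}}

```text
clock: 46.52
position: [0.5229, 0.1846, 0.0802]
ee_rot: [0.001, 1.0, -0.005, 0.003]
contact_force: [0.4, 0.9, 0.5]
width: 0.0546
```

```bash
python3 - <<'E'
from h import *
go([.5225,.1934,.055],0)
E
```

```text
t 46.52 p [0.5229 0.1846 0.0802] yaw -0.57 z [ 0.005 -0.002 -1.   ] w 0.0546 F [0.4 0.9 0.5] q6 [12. 13.]
shift(now) [-0.0006 -0.0089  0.0251] shift(after turn) [-0.0004 -0.0088  0.0252] turn [ 0.11 -0.29 -0.57]
```

Emit:
{"name": "send_rows", "arguments": {"plan": [{"linear": [-0.0005,-0.006,0.004],"delta_rot": [0.1,-0.3,-0.5],"fingers": 0.055},{"linear": [0,-0.003,0.008],"delta_rot": [0,0,0],"fingers": 0.055},{"linear": [0,0,0.008],"delta_rot": [0,0,0],"fingers": 0.055},{"linear": [0,0,0.003],"delta_rot": [0,0,0],"fingers": 0.055},{"linear": [0,0,0],"delta_rot": [0,0,0],"fingers": 0.055},{"linear": [0,0,0],"delta_rot": [0,0,0],"fingers": 0.055}]}}

```text
clock: 47.02
position: [0.5242, 0.1937, 0.0582]
ee_rot: [-0.001, 1.0, -0.001, 0.002]
contact_force: [-0.4, 0.9, 0.5]
width: 0.0555
```

Emit:
{"name": "send_rows", "arguments": {"plan": [{"linear": [0,0,0],"delta_rot": [0,0,0],"fingers": 0.01},{"linear": [0,0,0],"delta_rot": [0,0,0],"fingers": 0.01},{"linear": [0,0,0],"delta_rot": [0,0,0],"fingers": 0.01},{"linear": [0,0,0],"delta_rot": [0,0,0],"fingers": 0.01},{"linear": [0,0,0],"delta_rot": [0,0,0],"fingers": 0.01},{"linear": [0,0,0],"delta_rot": [0,0,0],"fingers": 0.01}]}}

```text
clock: 47.52
position: [0.5244, 0.1942, 0.059]
ee_rot: [-0.001, 1.0, -0.001, 0.003]
contact_force: [0.1, -0.0, -0.4]
width: 0.0183
```

Emit:
{"name": "send_rows", "arguments": {"plan": [{"linear": [0,0,-0.01],"delta_rot": [0,0,0],"fingers": 0.01},{"linear": [-0.002,0.005,-0.03],"delta_rot": [0,0,0],"fingers": 0.01},{"linear": [-0.01,0.025,-0.03],"delta_rot": [0,0,0],"fingers": 0.01},{"linear": [-0.01,0.036,-0.01],"delta_rot": [0,0,0],"fingers": 0.01},{"linear": [-0.01,0.036,0],"delta_rot": [0,0,0],"fingers": 0.01},{"linear": [-0.01,0.036,0],"delta_rot": [0,0,0],"fingers": 0.01},{"linear": [-0.01,0.036,0],"delta_rot": [0,0,0],"fingers": 0.01},{"linear": [-0.01,0.036,0],"delta_rot": [0,0,0],"fingers": 0.01},{"linear": [-0.01,0.036,0],"delta_rot": [0,0,0],"fingers": 0.01},{"linear": [-0.01,0.036,0],"delta_rot": [0,0,0],"fingers": 0.01},{"linear": [-0.005,0.02,0],"delta_rot": [0,0,0],"fingers": 0.01},{"linear": [0,0,0],"delta_rot": [0,0,0],"fingers": 0.01}]}}

```text
clock: 48.52
position: [0.4379, -0.1193, 0.1504]
ee_rot: [0.002, 1.0, 0.003, 0.011]
contact_force: [-0.4, 0.4, -0.8]
width: 0.0182
```

```bash
python3 - <<'E'
from h import *
go([.4308,-.1267,.08],0)
E
```

```text
t 48.52 p [ 0.4379 -0.1193  0.1504] yaw 0.39 z [ 0.021 -0.004 -1.   ] w 0.0182 F [-0.4  0.4 -0.8] q6 [-24. -25.]
shift(now) [-0.0086  0.0071  0.0702] shift(after turn) [-0.0071  0.0074  0.0704] turn [ 0.22 -1.21  0.39]
```

Emit:
{"name": "send_rows", "arguments": {"plan": [{"linear": [-0.004,0.003,0.005],"delta_rot": [0.2,-1.2,0.4],"fingers": 0.01},{"linear": [-0.003,0.003,0.018],"delta_rot": [0,0,0],"fingers": 0.01},{"linear": [0,0,0.018],"delta_rot": [0,0,0],"fingers": 0.01},{"linear": [0,0,0.018],"delta_rot": [0,0,0],"fingers": 0.01},{"linear": [0,0,0.005],"delta_rot": [0,0,0],"fingers": 0.01},{"linear": [0,0,0],"delta_rot": [0,0,0],"fingers": 0.01},{"linear": [0,0,0],"delta_rot": [0,0,0],"fingers": 0.01}]}}

```text
clock: 49.1
position: [0.4324, -0.1241, 0.0868]
ee_rot: [-0.0, 1.0, -0.001, 0.0]
contact_force: [0.6, -0.2, -1.1]
width: 0.0181
```

```bash
python3 - <<'E'
from h import *
go([.4308,-.1262,.064],0)
E
```

```text
t 49.1 p [ 0.4324 -0.1241  0.0868] yaw -0.13 z [ 0.001  0.    -1.   ] w 0.0181 F [ 0.6 -0.2 -1.1] q6 [-25. -25.]
shift(now) [-0.0017  0.0022  0.0228] shift(after turn) [-0.0016  0.0021  0.0228] turn [-0.01 -0.04 -0.13]
```

Emit:
{"name": "send_rows", "arguments": {"plan": [{"linear": [-0.0015,0.002,0.005],"delta_rot": [0,0,0],"fingers": 0.01},{"linear": [0,0,0.008],"delta_rot": [0,0,0],"fingers": 0.01},{"linear": [-0.0005,0,0.006],"delta_rot": [0,0,0],"fingers": 0.01},{"linear": [0,0,0.003],"delta_rot": [0,0,0],"fingers": 0.01},{"linear": [0,0,0],"delta_rot": [0,0,0],"fingers": 0.01},{"linear": [0,0,0],"delta_rot": [0,0,0],"fingers": 0.01}]}}

```text
clock: 49.6
position: [0.4325, -0.1259, 0.0651]
ee_rot: [0.001, 1.0, -0.0, 0.003]
contact_force: [0.1, 0.1, -0.2]
width: 0.0183
```

Emit:
{"name": "send_rows", "arguments": {"plan": [{"linear": [0,0,0],"delta_rot": [0,0,0],"fingers": 0.04},{"linear": [0,0,0],"delta_rot": [0,0,0],"fingers": 0.04},{"linear": [0,0,0],"delta_rot": [0,0,0],"fingers": 0.04},{"linear": [0,0,-0.01],"delta_rot": [0,0,0],"fingers": 0.04},{"linear": [0.001,0,-0.025],"delta_rot": [0,0.2,0],"fingers": 0.04},{"linear": [0.002,0,-0.03],"delta_rot": [0,0.2,0],"fingers": 0.055}]}}

```text
clock: 50.1
position: [0.4317, -0.1245, 0.1278]
ee_rot: [-0.002, 1.0, -0.0, 0.001]
contact_force: [0.8, -0.6, 0.2]
width: 0.0507
```

Emit:
{"name": "send_rows", "arguments": {"plan": [{"linear": [0,-0.034,-0.01],"delta_rot": [0,0,0],"fingers": 0.055},{"linear": [0,-0.037,0],"delta_rot": [0,0,0],"fingers": 0.055},{"linear": [0,-0.037,0],"delta_rot": [0,0,0],"fingers": 0.055},{"linear": [0,-0.037,0],"delta_rot": [0,0,0],"fingers": 0.055},{"linear": [0,-0.037,0],"delta_rot": [0,0,0],"fingers": 0.055},{"linear": [0,-0.037,0],"delta_rot": [0,0,0],"fingers": 0.055},{"linear": [0,-0.037,0],"delta_rot": [0,0,0],"fingers": 0.055},{"linear": [0,-0.025,0],"delta_rot": [0,0,0],"fingers": 0.055},{"linear": [0,-0.01,0],"delta_rot": [0,0,0],"fingers": 0.055},{"linear": [0,0,0],"delta_rot": [0,0,0],"fingers": 0.055},{"linear": [0,0,0],"delta_rot": [0,0,0],"fingers": 0.055}]}}

```text
clock: 51.02
position: [0.4426, 0.1758, 0.149]
ee_rot: [0.001, 1.0, -0.004, 0.016]
contact_force: [0.3, -0.1, 0.3]
width: 0.0552
```

```bash
python3 - <<'E'
from h import *
lids(); go([.427,.1863,.056],0)
E
```

```text
lid [0.4278 0.1855] iou 0.97 p 0.92 [205 147 295 239]
lid [0.5312 0.2903] iou 0.99 p 0.82 [360   2 461  78]
BLUE [0.3178 0.1457] iou 0.96 p 0.66 [ 53 208 148 285]
t 51.12 p [0.4427 0.1748 0.149 ] yaw -0.52 z [ 0.032 -0.002 -0.999] w 0.0552 F [-0.5  0.  -0.3] q6 [14. 14.]
shift(now) [-0.0187 -0.0116  0.0924] shift(after turn) [-0.0157 -0.0115  0.093 ] turn [ 0.13 -1.83 -0.52]
```

Emit:
{"name": "send_rows", "arguments": {"plan": [{"linear": [-0.008,-0.01,0.005],"delta_rot": [0.1,-1.8,-0.5],"fingers": 0.055},{"linear": [-0.006,-0.008,0.018],"delta_rot": [0,0,0],"fingers": 0.055},{"linear": [0,-0.001,0.02],"delta_rot": [0,0,0],"fingers": 0.055},{"linear": [0,0,0.02],"delta_rot": [0,0,0],"fingers": 0.055},{"linear": [0,0,0.008],"delta_rot": [0,0,0],"fingers": 0.055},{"linear": [0,0,0],"delta_rot": [0,0,0],"fingers": 0.055},{"linear": [0,0,0],"delta_rot": [0,0,0],"fingers": 0.055}]}}

```text
clock: 51.7
position: [0.4285, 0.1905, 0.0753]
ee_rot: [-0.0, 1.0, -0.005, -0.003]
contact_force: [0.1, 0.1, -0.6]
width: 0.055
```

```bash
python3 - <<'E'
from h import *
go([.4275,.186,.056],0)
E
```

```text
t 51.7 p [0.4285 0.1905 0.0753] yaw -0.62 z [-0.006  0.    -1.   ] w 0.055 F [ 0.1  0.1 -0.6] q6 [15. 16.]
shift(now) [-0.0008  0.0045  0.0193] shift(after turn) [-0.001   0.0045  0.0193] turn [-0.    0.36 -0.62]
```

Emit:
{"name": "send_rows", "arguments": {"plan": [{"linear": [-0.001,0.004,0.004],"delta_rot": [0,0.4,-0.6],"fingers": 0.055},{"linear": [-0.001,0,0.007],"delta_rot": [0,0,0],"fingers": 0.055},{"linear": [0,0,0.006],"delta_rot": [0,0,0],"fingers": 0.055},{"linear": [0,0,0.002],"delta_rot": [0,0,0],"fingers": 0.055},{"linear": [0,0,0],"delta_rot": [0,0,0],"fingers": 0.055},{"linear": [0,0,0],"delta_rot": [0,0,0],"fingers": 0.055}]}}

```text
clock: 52.2
position: [0.4284, 0.1857, 0.0571]
ee_rot: [-0.001, 1.0, -0.001, 0.003]
contact_force: [0.1, 0.2, 0.0]
width: 0.0552
```

Emit:
{"name": "send_rows", "arguments": {"plan": [{"linear": [0,0,0],"delta_rot": [0,0,0],"fingers": 0.01},{"linear": [0,0,0],"delta_rot": [0,0,0],"fingers": 0.01},{"linear": [0,0,0],"delta_rot": [0,0,0],"fingers": 0.01},{"linear": [0,0,0],"delta_rot": [0,0,0],"fingers": 0.01},{"linear": [0,0,0],"delta_rot": [0,0,0],"fingers": 0.01},{"linear": [0,0,0],"delta_rot": [0,0,0],"fingers": 0.01},{"linear": [0,0,-0.01],"delta_rot": [0,0,0],"fingers": 0.01},{"linear": [0,0.005,-0.03],"delta_rot": [0,0,0],"fingers": 0.01},{"linear": [-0.002,0.03,-0.03],"delta_rot": [0,0,0],"fingers": 0.01}]}}

```text
clock: 52.95
position: [0.4232, 0.1526, 0.1244]
ee_rot: [-0.001, 1.0, 0.001, -0.002]
contact_force: [1.4, -0.6, -0.4]
width: 0.0187
```

Emit:
{"name": "send_rows", "arguments": {"plan": [{"linear": [-0.002,0.037,-0.01],"delta_rot": [0,0,0],"fingers": 0.01},{"linear": [-0.002,0.037,0],"delta_rot": [0,0,0],"fingers": 0.01},{"linear": [-0.002,0.037,0],"delta_rot": [0,0,0],"fingers": 0.01},{"linear": [-0.002,0.037,0],"delta_rot": [0,0,0],"fingers": 0.01},{"linear": [-0.002,0.037,0],"delta_rot": [0,0,0],"fingers": 0.01},{"linear": [-0.002,0.037,0],"delta_rot": [0,0,0],"fingers": 0.01},{"linear": [-0.002,0.037,0],"delta_rot": [0,0,0],"fingers": 0.01},{"linear": [-0.002,0.037,0],"delta_rot": [0,0,0],"fingers": 0.01},{"linear": [0,0.025,0],"delta_rot": [0,0,0],"fingers": 0.01},{"linear": [0,0.01,0],"delta_rot": [0,0,0],"fingers": 0.01},{"linear": [0,0,0],"delta_rot": [0,0,0],"fingers": 0.01},{"linear": [0,0,0],"delta_rot": [0,0,0],"fingers": 0.01}]}}

```text
clock: 53.95
position: [0.4123, -0.1961, 0.1418]
ee_rot: [0.001, 1.0, 0.002, 0.008]
contact_force: [0.3, 0.5, -0.9]
width: 0.0182
```

```bash
python3 - <<'E'
from h import *
go([.4072,-.1994,.085],0)
E
```

```text
t 53.95 p [ 0.4123 -0.1961  0.1418] yaw 0.21 z [ 0.016 -0.002 -1.   ] w 0.0182 F [ 0.3  0.5 -0.9] q6 [-35. -35.]
shift(now) [-0.0061  0.0032  0.0567] shift(after turn) [-0.0051  0.0033  0.0568] turn [ 0.1  -0.9   0.21]
```

Emit:
{"name": "send_rows", "arguments": {"plan": [{"linear": [-0.003,0.002,0.005],"delta_rot": [0.1,-0.9,0.2],"fingers": 0.01},{"linear": [-0.002,0.001,0.016],"delta_rot": [0,0,0],"fingers": 0.01},{"linear": [0,0,0.018],"delta_rot": [0,0,0],"fingers": 0.01},{"linear": [0,0,0.012],"delta_rot": [0,0,0],"fingers": 0.01},{"linear": [0,0,0.004],"delta_rot": [0,0,0],"fingers": 0.01},{"linear": [0,0,0],"delta_rot": [0,0,0],"fingers": 0.01},{"linear": [0,0,0],"delta_rot": [0,0,0],"fingers": 0.01}]}}

```text
clock: 54.53
position: [0.4061, -0.1887, 0.0838]
ee_rot: [-0.003, 1.0, 0.005, -0.003]
contact_force: [-1.0, 0.1, -1.1]
width: 0.0182
```

```bash
python3 - <<'E'
from h import *
go([.4072,-.1994,.063],0)
E
```

```text
t 54.53 p [ 0.4061 -0.1887  0.0838] yaw 0.6 z [-0.006  0.006 -1.   ] w 0.0182 F [-1.   0.1 -1.1] q6 [-34. -35.]
shift(now) [0.0011 0.0108 0.0208] shift(after turn) [0.0011 0.0107 0.0208] turn [-0.32  0.36  0.6 ]
```

Emit:
{"name": "send_rows", "arguments": {"plan": [{"linear": [0.001,0.008,0],"delta_rot": [-0.3,0.4,0.6],"fingers": 0.01},{"linear": [0,0.002,0.005],"delta_rot": [0,0,0],"fingers": 0.01},{"linear": [0,0,0.005],"delta_rot": [0,0,0],"fingers": 0.01},{"linear": [0,0,0],"delta_rot": [0,0,0],"fingers": 0.01},{"linear": [0,0,0],"delta_rot": [0,0,0],"fingers": 0.01}]}}

```text
clock: 54.95
position: [0.409, -0.1996, 0.075]
ee_rot: [0.001, 1.0, 0.001, 0.003]
contact_force: [0.6, 1.2, -0.1]
width: 0.0186
```

```bash
python3 - <<'E'
from h import *
go([.4072,-.1994,.063],0)
E
```

```text
t 54.95 p [ 0.409  -0.1996  0.075 ] yaw 0.06 z [ 0.005 -0.003 -1.   ] w 0.0186 F [ 0.6  1.2 -0.1] q6 [-35. -35.]
shift(now) [-0.0019 -0.0002  0.012 ] shift(after turn) [-0.0018 -0.0002  0.012 ] turn [ 0.17 -0.3   0.06]
```

Emit:
{"name": "send_rows", "arguments": {"plan": [{"linear": [-0.002,0,0.003],"delta_rot": [0.2,-0.3,0],"fingers": 0.01},{"linear": [0,0,0.006],"delta_rot": [0,0,0],"fingers": 0.01},{"linear": [0,0,0.003],"delta_rot": [0,0,0],"fingers": 0.01},{"linear": [0,0,0],"delta_rot": [0,0,0],"fingers": 0.01},{"linear": [0,0,0],"delta_rot": [0,0,0],"fingers": 0.01}]}}

```text
clock: 55.37
position: [0.4067, -0.2, 0.0619]
ee_rot: [-0.0, 1.0, -0.0, -0.0]
contact_force: [-0.2, 0.0, 1.5]
width: 0.0187
```

Emit:
{"name": "send_rows", "arguments": {"plan": [{"linear": [0,0,0],"delta_rot": [0,0,0],"fingers": 0.04},{"linear": [0,0,0],"delta_rot": [0,0,0],"fingers": 0.04},{"linear": [0,0,0],"delta_rot": [0,0,0],"fingers": 0.04},{"linear": [0,0,-0.01],"delta_rot": [0,0,0],"fingers": 0.04},{"linear": [0.001,0,-0.03],"delta_rot": [0,0.2,0],"fingers": 0.04},{"linear": [0.002,0,-0.035],"delta_rot": [0,0.2,0],"fingers": 0.055}]}}

```text
clock: 55.87
position: [0.4057, -0.1973, 0.1333]
ee_rot: [-0.005, 1.0, -0.0, -0.003]
contact_force: [1.9, -0.9, -0.1]
width: 0.0512
```

Emit:
{"name": "send_rows", "arguments": {"plan": [{"linear": [0.005,-0.034,-0.01],"delta_rot": [0,0,0],"fingers": 0.055},{"linear": [0.009,-0.037,0],"delta_rot": [0,0,0],"fingers": 0.055},{"linear": [0.009,-0.037,0],"delta_rot": [0,0,0],"fingers": 0.055},{"linear": [0.009,-0.037,0],"delta_rot": [0,0,0],"fingers": 0.055},{"linear": [0.009,-0.037,0],"delta_rot": [0,0,0],"fingers": 0.055},{"linear": [0.009,-0.037,0],"delta_rot": [0,0,0],"fingers": 0.055},{"linear": [0.009,-0.037,0],"delta_rot": [0,0,0],"fingers": 0.055},{"linear": [0.009,-0.037,0],"delta_rot": [0,0,0],"fingers": 0.055},{"linear": [0.009,-0.037,0],"delta_rot": [0,0,0],"fingers": 0.055},{"linear": [0.009,-0.037,0],"delta_rot": [0,0,0],"fingers": 0.055},{"linear": [0.009,-0.037,0],"delta_rot": [0,0,0],"fingers": 0.055},{"linear": [0.009,-0.037,0],"delta_rot": [0,0,0],"fingers": 0.055}]}}

```text
clock: 56.87
position: [0.5233, 0.2522, 0.1574]
ee_rot: [0.002, 1.0, -0.007, 0.012]
contact_force: [0.1, -1.0, -0.2]
width: 0.0548
```

Emit:
{"name": "send_rows", "arguments": {"plan": [{"linear": [0.005,-0.02,0],"delta_rot": [0,0,0],"fingers": 0.055},{"linear": [0,-0.005,0],"delta_rot": [0,0,0],"fingers": 0.055},{"linear": [0,0,0],"delta_rot": [0,0,0],"fingers": 0.055},{"linear": [0,0,0],"delta_rot": [0,0,0],"fingers": 0.055}]}}

```text
clock: 57.2
position: [0.53, 0.2868, 0.1573]
ee_rot: [0.0, 1.0, -0.002, 0.013]
contact_force: [0.1, -0.3, -0.0]
width: 0.055
```

```bash
python3 - <<'E'
from h import *
lids(); go([.531,.290,.056],0)
E
```

```text
BLUE [0.3033 0.1638] iou 0.49 p 0.86 [  0 338  41 376]
lid [0.5305 0.2894] iou 0.98 p 0.66 [232 157 318 239]
t 57.3 p [0.5298 0.2858 0.1574] yaw -0.32 z [ 0.026 -0.001 -1.   ] w 0.0551 F [-0.2 -0.1  0.3] q6 [22. 23.]
shift(now) [-0.0015 -0.0043  0.1014] shift(after turn) [ 0.0012 -0.0042  0.1014] turn [ 0.04 -1.49 -0.32]
```

Emit:
{"name": "send_rows", "arguments": {"plan": [{"linear": [0,-0.004,0.005],"delta_rot": [0,-1.5,-0.3],"fingers": 0.055},{"linear": [0,-0.002,0.018],"delta_rot": [0,0,0],"fingers": 0.055},{"linear": [0,0,0.022],"delta_rot": [0,0,0],"fingers": 0.055},{"linear": [0,0,0.022],"delta_rot": [0,0,0],"fingers": 0.055},{"linear": [0,0,0.01],"delta_rot": [0,0,0],"fingers": 0.055},{"linear": [0,0,0],"delta_rot": [0,0,0],"fingers": 0.055},{"linear": [0,0,0],"delta_rot": [0,0,0],"fingers": 0.055}]}}

```text
clock: 57.88
position: [0.5315, 0.284, 0.0793]
ee_rot: [0.001, 1.0, -0.005, -0.002]
contact_force: [0.8, -0.9, 0.4]
width: 0.0545
```

```bash
python3 - <<'E'
from h import *
go([.5308,.2898,.056],0)
E
```

```text
t 57.88 p [0.5315 0.284  0.0793] yaw -0.58 z [-0.004 -0.001 -1.   ] w 0.0545 F [ 0.8 -0.9  0.4] q6 [21. 22.]
shift(now) [-0.0007 -0.0058  0.0233] shift(after turn) [-0.0007 -0.0058  0.0233] turn [ 0.07  0.23 -0.58]
```

Emit:
{"name": "send_rows", "arguments": {"plan": [{"linear": [-0.0005,-0.004,0.005],"delta_rot": [0,0.2,-0.6],"fingers": 0.055},{"linear": [-0.0005,-0.001,0.008],"delta_rot": [0,0,0],"fingers": 0.055},{"linear": [0,0,0.007],"delta_rot": [0,0,0],"fingers": 0.055},{"linear": [0,0,0.002],"delta_rot": [0,0,0],"fingers": 0.055},{"linear": [0,0,0],"delta_rot": [0,0,0],"fingers": 0.055},{"linear": [0,0,0],"delta_rot": [0,0,0],"fingers": 0.055}]}}

```text
clock: 58.38
position: [0.5328, 0.2898, 0.0587]
ee_rot: [-0.001, 1.0, 0.0, 0.003]
contact_force: [-0.8, -0.0, 0.6]
width: 0.0554
```

Emit:
{"name": "send_rows", "arguments": {"plan": [{"linear": [0,0,0],"delta_rot": [0,0,0],"fingers": 0.01},{"linear": [0,0,0],"delta_rot": [0,0,0],"fingers": 0.01},{"linear": [0,0,0],"delta_rot": [0,0,0],"fingers": 0.01},{"linear": [0,0,0],"delta_rot": [0,0,0],"fingers": 0.01},{"linear": [0,0,0],"delta_rot": [0,0,0],"fingers": 0.01},{"linear": [0,0,0],"delta_rot": [0,0,0],"fingers": 0.01}]}}

```text
clock: 58.88
position: [0.5331, 0.2902, 0.0598]
ee_rot: [-0.001, 1.0, 0.001, 0.003]
contact_force: [-0.3, -0.6, -1.2]
width: 0.0178
```

Emit:
{"name": "send_rows", "arguments": {"plan": [{"linear": [0,0,-0.01],"delta_rot": [0,0,0],"fingers": 0.01},{"linear": [0,0.005,-0.03],"delta_rot": [0,0,0],"fingers": 0.01},{"linear": [-0.003,0.03,-0.03],"delta_rot": [0,0,0],"fingers": 0.01},{"linear": [-0.004,0.036,-0.015],"delta_rot": [0,0,0],"fingers": 0.01},{"linear": [-0.004,0.037,-0.012],"delta_rot": [0,0,0],"fingers": 0.01},{"linear": [-0.004,0.037,-0.012],"delta_rot": [0,0,0],"fingers": 0.01},{"linear": [-0.004,0.037,-0.012],"delta_rot": [0,0,0],"fingers": 0.01},{"linear": [-0.004,0.037,-0.012],"delta_rot": [0,0,0],"fingers": 0.01},{"linear": [-0.004,0.037,-0.012],"delta_rot": [0,0,0],"fingers": 0.01},{"linear": [-0.004,0.037,-0.012],"delta_rot": [0,0,0],"fingers": 0.01}]}}

```text
clock: 59.72
position: [0.501, -0.0074, 0.2259]
ee_rot: [-0.001, 1.0, 0.007, 0.005]
contact_force: [0.2, -0.5, -1.7]
width: 0.0178
```

Emit:
{"name": "send_rows", "arguments": {"plan": [{"linear": [-0.004,0.037,-0.012],"delta_rot": [0,0,0],"fingers": 0.01},{"linear": [-0.004,0.037,-0.012],"delta_rot": [0,0,0],"fingers": 0.01},{"linear": [-0.004,0.037,-0.012],"delta_rot": [0,0,0],"fingers": 0.01},{"linear": [-0.004,0.037,-0.01],"delta_rot": [0,0,0],"fingers": 0.01},{"linear": [-0.004,0.037,0],"delta_rot": [0,0,0],"fingers": 0.01},{"linear": [-0.004,0.037,0],"delta_rot": [0,0,0],"fingers": 0.01},{"linear": [-0.004,0.02,0],"delta_rot": [0,0,0],"fingers": 0.01},{"linear": [0,0,0],"delta_rot": [0,0,0],"fingers": 0.01},{"linear": [0,0,0],"delta_rot": [0,0,0],"fingers": 0.01}]}}

```text
clock: 60.47
position: [0.4709, -0.2705, 0.2858]
ee_rot: [0.005, 1.0, 0.002, 0.012]
contact_force: [-0.1, 0.4, -1.6]
width: 0.0179
```

```bash
python3 - <<'E'
from h import *
tin("w19"); go([.469,-.178,.09],0)
E
```

```text
t 60.47 p [ 0.4709 -0.2705  0.2858] yaw 0.27 z [ 0.025 -0.01  -1.   ] w 0.0179 F [-0.1  0.4 -1.6] q6 [-37. -38.]
tbl [ 0.5059 -0.1234] 0.98 tin [ 0.5056 -0.1239] 0.97 p 0.95 [275   1 342  51]
tbl [ 0.4678 -0.2408] 0.98 tin [ 0.4678 -0.2404] 0.96 p 0.86 [240 110 297 172]
tbl [ 0.4313 -0.1257] 0.98 tin [ 0.4316 -0.1263] 0.98 p 0.85 [193   3 262  54]
tbl [ 0.405  -0.1998] 0.96 tin [ 0.4057 -0.1998] 0.94 p 0.75 [172  67 236 132]
tbl [ 0.5327 -0.1951] 0.98 tin [ 0.5321 -0.1952] 0.98 p 0.62 [300  63 367 128]
TIN (array([ 0.46887143, -0.17894785]), np.float64(0.9899412987648282)) [163.   0. 377. 182.]
t 60.62 p [ 0.4714 -0.2685  0.2855] yaw 0.45 z [ 0.025 -0.01  -1.   ] w 0.018 F [-0.5  0.3 -0.5] q6 [-37. -38.]
shift(now) [-0.0064 -0.0925  0.1945] shift(after turn) [-0.0024 -0.0905  0.1955] turn [ 0.57 -1.41  0.44]
```

All five outer lids are in place. I'll put the centre lid at (0.4698, −0.1772), which clears each neighbour by at least 1 mm.

Emit:
{"name": "send_rows", "arguments": {"plan": [{"linear": [0,-0.02,0.01],"delta_rot": [0.6,-1.4,0.4],"fingers": 0.01},{"linear": [0,-0.03,0.03],"delta_rot": [0,0,0],"fingers": 0.01},{"linear": [0,-0.03,0.035],"delta_rot": [0,0,0],"fingers": 0.01},{"linear": [0,-0.01,0.035],"delta_rot": [0,0,0],"fingers": 0.01},{"linear": [0,0,0.03],"delta_rot": [0,0,0],"fingers": 0.01},{"linear": [0,0,0.015],"delta_rot": [0,0,0],"fingers": 0.01},{"linear": [0,0,0],"delta_rot": [0,0,0],"fingers": 0.01},{"linear": [0,0,0],"delta_rot": [0,0,0],"fingers": 0.01}]}}

```text
clock: 61.28
position: [0.4734, -0.1641, 0.1291]
ee_rot: [-0.0, 1.0, 0.008, 0.003]
contact_force: [-0.8, -0.3, -0.6]
width: 0.0179
```

```bash
python3 - <<'E'
from h import *
go([.4698,-.1772,.0645],0)
E
```

```text
t 61.28 p [ 0.4734 -0.1641  0.1291] yaw 0.86 z [ 0.006  0.001 -1.   ] w 0.0179 F [-0.8 -0.3 -0.6] q6 [-27. -28.]
shift(now) [-0.0041  0.0131  0.0646] shift(after turn) [-0.0036  0.0131  0.0646] turn [-0.03 -0.32  0.86]
```

Emit:
{"name": "send_rows", "arguments": {"plan": [{"linear": [-0.003,0.008,0],"delta_rot": [0,-0.3,0.8],"fingers": 0.01},{"linear": [0,0.004,0.006],"delta_rot": [0,0,0],"fingers": 0.01},{"linear": [0,0,0.012],"delta_rot": [0,0,0],"fingers": 0.01},{"linear": [0,0,0.012],"delta_rot": [0,0,0],"fingers": 0.01},{"linear": [0,0,0.004],"delta_rot": [0,0,0],"fingers": 0.01},{"linear": [0,0,0],"delta_rot": [0,0,0],"fingers": 0.01},{"linear": [0,0,0],"delta_rot": [0,0,0],"fingers": 0.01}]}}

```text
clock: 61.87
position: [0.4766, -0.1815, 0.1017]
ee_rot: [0.004, 1.0, -0.0, 0.008]
contact_force: [0.2, -1.7, -1.0]
width: 0.0177
```

```bash
python3 - <<'E'
from h import *
go([.4698,-.1772,.0645],0)
E
```

```text
t 61.87 p [ 0.4766 -0.1815  0.1017] yaw 0.0 z [ 0.016 -0.009 -1.   ] w 0.0177 F [ 0.2 -1.7 -1. ] q6 [-29. -29.]
shift(now) [-0.0074 -0.0047  0.037 ] shift(after turn) [-0.0068 -0.0043  0.0372] turn [ 0.5  -0.89 -0.  ]
```

Emit:
{"name": "send_rows", "arguments": {"plan": [{"linear": [-0.005,-0.003,0.002],"delta_rot": [0.5,-0.9,0],"fingers": 0.01},{"linear": [-0.002,-0.001,0.005],"delta_rot": [0,0,0],"fingers": 0.01},{"linear": [0,0,0.006],"delta_rot": [0,0,0],"fingers": 0.01},{"linear": [0,0,0.003],"delta_rot": [0,0,0],"fingers": 0.01},{"linear": [0,0,0],"delta_rot": [0,0,0],"fingers": 0.01},{"linear": [0,0,0],"delta_rot": [0,0,0],"fingers": 0.01}]}}

```text
clock: 62.37
position: [0.4703, -0.1786, 0.0864]
ee_rot: [0.001, 1.0, -0.0, 0.001]
contact_force: [-0.3, -0.2, -0.3]
width: 0.0179
```

```bash
python3 - <<'E'
from h import *
go([.4698,-.1772,.0645],0)
E
```

```text
t 62.37 p [ 0.4703 -0.1786  0.0864] yaw -0.05 z [ 0.002 -0.002 -1.   ] w 0.0179 F [-0.3 -0.2 -0.3] q6 [-29. -29.]
shift(now) [-0.0005 -0.0014  0.0219] shift(after turn) [-0.0005 -0.0014  0.0219] turn [ 0.09 -0.14 -0.05]
```

Emit:
{"name": "send_rows", "arguments": {"plan": [{"linear": [-0.0005,-0.0014,0.004],"delta_rot": [0,0,0],"fingers": 0.01},{"linear": [-0.0003,0,0.007],"delta_rot": [0,0,0],"fingers": 0.01},{"linear": [-0.0003,0,0.006],"delta_rot": [0,0,0],"fingers": 0.01},{"linear": [0,0,0.002],"delta_rot": [0,0,0],"fingers": 0.01},{"linear": [0,0,0],"delta_rot": [0,0,0],"fingers": 0.01},{"linear": [0,0,0],"delta_rot": [0,0,0],"fingers": 0.01}]}}

```text
clock: 62.87
position: [0.469, -0.1767, 0.0649]
ee_rot: [0.001, 1.0, -0.0, 0.001]
contact_force: [0.9, -0.3, -0.6]
width: 0.018
```

```bash
python3 - <<'E'
from h import *
go([.4698,-.1772,.0645],0)
E
```

```text
t 62.87 p [ 0.469  -0.1767  0.0649] yaw -0.03 z [ 0.002 -0.001 -1.   ] w 0.018 F [ 0.9 -0.3 -0.6] q6 [-29. -29.]
shift(now) [0.0008 0.0005 0.0004] shift(after turn) [0.0008 0.0005 0.0004] turn [ 0.07 -0.1  -0.03]
```

Release, rise, and step back to the tin view pose for the final check.

Emit:
{"name": "send_rows", "arguments": {"plan": [{"linear": [0,0,0],"delta_rot": [0,0,0],"fingers": 0.04},{"linear": [0,0,0],"delta_rot": [0,0,0],"fingers": 0.04},{"linear": [0,0,0],"delta_rot": [0,0,0],"fingers": 0.04},{"linear": [0,0,0],"delta_rot": [0,0,0],"fingers": 0.04},{"linear": [0,0,-0.01],"delta_rot": [0,0,0],"fingers": 0.04},{"linear": [0,0,-0.025],"delta_rot": [0,0,0],"fingers": 0.04},{"linear": [0,0,-0.035],"delta_rot": [0,0,0],"fingers": 0.04},{"linear": [0,0,-0.035],"delta_rot": [0,0,0],"fingers": 0.04}]}}

```text
clock: 63.53
position: [0.4648, -0.1746, 0.1671]
ee_rot: [-0.003, 1.0, -0.0, -0.006]
contact_force: [1.4, -0.2, -0.2]
width: 0.0399
```

Emit:
{"name": "send_rows", "arguments": {"plan": [{"linear": [0.002,0.02,-0.035],"delta_rot": [0,0,0],"fingers": 0.04},{"linear": [0.002,0.025,-0.03],"delta_rot": [0,0,0],"fingers": 0.04},{"linear": [0.002,0.025,-0.02],"delta_rot": [0,0,0],"fingers": 0.04},{"linear": [0,0.02,-0.01],"delta_rot": [0,0,0],"fingers": 0.04},{"linear": [0,0.01,0],"delta_rot": [0,0,0],"fingers": 0.04},{"linear": [0,0,0],"delta_rot": [0,0,0],"fingers": 0.04},{"linear": [0,0,0],"delta_rot": [0,0,0],"fingers": 0.04}]}}

```text
clock: 64.12
position: [0.4739, -0.2791, 0.2761]
ee_rot: [0.002, 1.0, 0.001, 0.001]
contact_force: [-0.1, 0.9, 0.0]
width: 0.0396
```

```bash
python3 - <<'E'
from h import *
tin("w20")
E
```

```text
t 64.12 p [ 0.4739 -0.2791  0.2761] yaw 0.07 z [ 0.003 -0.003 -1.   ] w 0.0396 F [-0.1  0.9  0. ] q6 [-38. -38.]
tbl [ 0.4314 -0.1258] 0.98 tin [ 0.4319 -0.1263] 0.97 p 0.79 [195   1 266  46]
tbl [ 0.5063 -0.1231] 0.96 tin [ 0.5059 -0.1236] 0.95 p 0.7 [277   0 346  44]
tbl [ 0.5324 -0.1951] 0.98 tin [ 0.5318 -0.1953] 0.98 p 0.67 [304  54 372 122]
tbl [ 0.4677 -0.2408] 0.96 tin [ 0.4679 -0.2405] 0.94 p 0.62 [242 104 305 166]
tbl [ 0.4683 -0.1765] 0.96 tin [ 0.4683 -0.1769] 0.95 p 0.62 [241  36 306  97]
TIN (array([ 0.46880948, -0.17946082]), np.float64(0.9924702453242652)) [163.   0. 382. 179.]
```

View pics/w20.png

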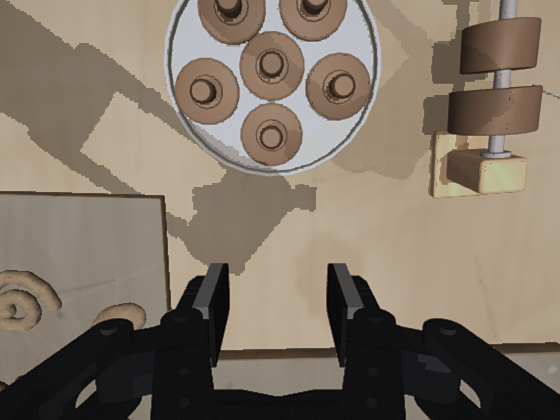

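The last view shows six lids flat in the tin: centre (272,66), the others at (208,90), (339,87), (271,137), (231,12) and (313,12). I'll check for strays from the top, then hand in.

```bash
python3 - <<'E'
from h import *
lids("top")
for t in("big_ring","small_ring","end_cap"): print(t,[(np.round(d["extent"]).astype(int).tolist(),round(d["p"],2)) for d in manip.find_in(t,"top")])
print(manip.sign_off())
E
```

```text
lid [ 0.4092 -0.1975] iou 0.89 p 0.9 [390 246 406 264]
lid [ 0.4727 -0.1734] iou 0.99 p 0.86 [379 224 400 243]
lid [ 0.5093 -0.12  ] iou 0.93 p 0.78 [364 212 380 229]
lid [ 0.472  -0.2386] iou 0.89 p 0.69 [401 220 420 242]
lid [ 0.5361 -0.1922] iou 0.98 p 0.62 [383 205 409 222]
BLUE [0.3214 0.1495] iou 0.89 p 0.58 [273 270 292 292]
lid [ 0.4354 -0.1237] iou 0.93 p 0.53 [365 232 382 255]
lid [0.6961 0.4283] iou 0.31 p 0.16 [178 134 216 178]
big_ring [([401, 157, 415, 179], 0.72)]
small_ring [([380, 162, 400, 177], 0.55), ([384, 203, 408, 222], 0.47), ([376, 158, 434, 180], 0.43), ([381, 222, 400, 245], 0.4)]
end_cap [([361, 166, 371, 176], 0.67)]
the job is handed in; nothing more can be done
None
```

The job is finished and handed in at about 64 s on the robot's clock; the sign-off gives no verdict.

- **Rod:** I threaded the big ring first, then the small ring, and pushed the end cap on with about 28 mm of rod inside it (20 mm needed). After release the wrist camera showed them in the right order. In the last top view the detector found all three parts at the rod.
- **Lids:** All six lids present are in the tin, knob up and flat as far as I can see. The middle one is about 3 mm from the tin's centre. The other five measure about 61 to 67 mm out, against the 70 mm limit.
- **Left alone:** I did not touch the blue lid, the purple ring or the bystanders. The last top view found no brown lid outside the tin.

**Checks that disagreed:**
- The top camera reads about 3–4 mm off the wrist camera, so I used the wrist values.
- My first estimate of the tin's centre was about 3 mm off. Because of that, one lid sits right against the wall at about 67 mm and one sits slightly inward at about 61 mm.
- The lid against the wall touched it with about 2.5 N as I set it down. It went in, and its last fit looked flat.

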